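Lay two chair rungs in the marking cradle

ROBOT

A 6-joint arm with a two-finger parallel gripper is mounted at the origin on the work surface. World frame = base frame: x ahead of the robot, y to its left, z up, the work surface at z = 0. Lengths are in m, angles in rad, forces in N, time in s.
With the tool pointing down it reaches from about 0.375 to 0.9 m from the base axis. Payload 3.1 kg.
Tool frame: the origin (TCP) lies at the very end of the fingers, on their centre line; the grasp point (between the pads) lies 19 mm behind it; z points along the fingers, y is the direction in which the jaws open and shut (so a half turn about z gives the same grasp; the last joint's range is limited). The gripper opens to 87 mm and grips with 3 to 60 N. Pads are 19 mm wide; open, the fingers measure 117 mm over their backs; the gripper's body (75 mm by 190 mm) begins 51 mm behind the grasp point.
Start: joints at [1.081, 0.527, 1.433, -0, 1.181, -0.178], TCP at [0.191, 0.595, 0.223] pointing down, gripper open.
Joint ranges: [-3.08, 3.08], [-0.75, 2.2], [0.22, 2.44], [-1.43, 4.57], [0, 2.65], [-2.85, 2.85]. Speed limits (rad/s): [2.79, 2.79, 3.14, 3.14, 3.14, 3.14].

INTERFACE

Orientations are given as a unit quaternion [x, y, z, w].
In Python, from rig import robot, optics gives the robot as it stands.
- The arm moves only by the shell command python3 -m inch 'ROWS' [FORCE]. ROWS is JSON, a list of rows, each an object of numbers: "ax", "ay", "az": the turn, a rotation vector about the tool's x, y, z in rad; "dx", "dy", "dz": the shift along the tool's x, y, z in mm; "gripper": the opening in per cent of the stroke, from 0 (shut) to 100 (fully open). In form: [{"ax": .., "ay": .., "az": .., "dx": .., "dy": .., "dz": .., "gripper": ..}, ...]. A call has 1 to 8 rows; each row shifts and turns the commanded pose from where the row before left it, along the tool's axes as they then stand; what a row does not reach is not made up. A row lasts 1/10 s, in which the tool goes at most 50 mm and 8.59 degrees, less where a joint would pass 70% of its speed; a pose out of reach is approached as far as the arm can. A call with a gripper value outside its range is refused whole. The fingers move at their own pace and stop on an object; FORCE is the grip in N (left out, the last holds). Time passes only in rows, so rows that do not move let the fingers close. It gives the time, the measured TCP pose, the force and the opening at its end, in the units of the state.
- robot.get_obs(): the state, without advancing time (a new reading comes with each control period).
- optics.camera(name): name is "side" or "top"; returns a dict with "img" (384x512x3 uint8, red, green, blue), "depth" (384x512 float32, m along the optical axis (not along the pixel's ray), 0 where there is no reading), "camera_matrix" (3x3 intrinsics, pixels), "position" and "attitude" of the camera in the world. Camera axes: x right, y up, looking along -z (the intrinsics and any distortion apply to the point x, -y, -z); pixel columns grow to the right and rows downward; lengths in m; the calibration is good to about 2 mm. A picture is of the moment at which its call begins.
- robot.hand_in(): hands the job in, once; it reports no verdict.
The state is a dict: "time": time; "q": joint angles; "joint_velocities": joint speeds; "joint_torque": joint torques, N m; "position": TCP position; "tool_rot": TCP orientation; "ft_force": force on the tool from outside, world axes, zero at the start; "moment": the same for the moment, N m; "grip_width": finger opening in m.
Only numpy, scipy, OpenCV 4.12 (cv2) and the standard library are available. Lean on these libraries where they do the work, as an engineer would, in place of code of your own. Each camera call takes 0.05 s, during which the arm holds its last target.

TASK

Take the two turned chair rungs from the sloping rack and lay each one gently in the V-grooves of the level marking cradle: the thick rung in the pair of wide grooves and the thin rung in the pair of narrow grooves, each cradled by both bars. Slide both up until the end touches the cradle's end stop, ready for marking, and let go. Do not drop a rung, and leave the glue bottle, try square, mallet and peg tin where they are.

Things in the scene. Friction and masses are not known exactly. Their poses are not given: they have to be found in the camera images.
- cradle: Level wooden marking cradle, fixed. Base 260 x 210 x 12 mm; origin: centre of its underside, x along the grooves towards the dark upright end stop, z up. Two bars along y, 20 mm thick, centred at x = -35 and +65, open space between them down to the base; each has a wide V-groove at y = +50 and a narrow one at y = -50, bottoms 40 mm above the bench. Stop: inner face x = +118, top at 80 mm.
- wide_seat (a point): On the cradle: where the thick rung's centre lies when seated in the wide grooves (90-degree V, 40 mm mouth, peaks 60 mm above the bench) with its end against the stop: cradle x = +18, y = +50, z = 64 mm. Axes as the cradle's.
- narrow_seat (a point): On the cradle: where the thin rung's centre lies when seated in the narrow grooves (90-degree V, 28 mm mouth, peaks 54 mm above the bench) with its end against the stop: cradle x = +23, y = -50, z = 57 mm. Axes as the cradle's.
- rack: Sloping wooden rack, fixed, 220 x 200 mm. Origin: centre of its foot, z up. Its two rungs slope 35 degrees from level, rising towards the rack's +x, at y = +50 and -50 mm (either in either place). Each lies in V-notches of two cross bars, 20 mm thick, 55 mm up and down the slope from its middle, foot on a toe board. Between the bars it is free at the sides and 40 mm beneath its axis.
- thick_rung_mid (a point): The centre, on the axis and half-way along, of the thick rung: a loose round wooden bar, 34 mm in diameter, 200 mm long over all, of which the last 20 mm at each end is a 20 mm diameter tenon; about 130 g. x runs along the rung; its two ends are alike.
- thin_rung_mid (a point): The centre, on the axis and half-way along, of the thin rung: a loose round wooden bar, 24 mm in diameter, 190 mm long over all, of which the last 20 mm at each end is a 16 mm diameter tenon; about 65 g. x runs along the rung; its two ends are alike.
- glue_bottle: Bystander: upright white bottle, 60 mm in diameter, 150 mm high. Origin: centre of its underside.
- try_square: Bystander: try square lying flat, about 145 x 80 mm, 16 mm high. Origin: near its middle, on the bench.
- mallet: Bystander: wooden mallet lying down, 275 mm long along its x, head 110 mm wide, 60 mm high. Origin: on the bench, under its handle.
- peg_tin: Bystander: open metal tin of wooden pegs, 90 mm in diameter, 90 mm high. Origin: centre of its underside.
Mind the look-alikes: they are no part of the job. What is shaped like the part that bears thick_rung_mid but turquoise is not meant.

How it is judged:
By the outcome, as a careful person would: the job done as asked, in the order asked, and still so for the second after the job is handed in, with the robot touching nothing.
It also fails if it takes over 61 s, if anything falls off the work surface, if the arm or the gripper's body presses on something with over 40 N, if the wrist force passes 120 N, or if a joint passes its speed limit or range.

## Working session

There is one attempt and no reset: what is moved stays moved. The work goes in short steps, Python scripts to look and compute and a shell command to move; the robot and the scene stay as the last step left them, time stands still between calls to the robot, and variables do not carry over. Pictures are saved under pics/ and viewed, and the job is handed in when it is done.

```bash
ls; mkdir -p pics; python3 - <<'E'
from rig import robot, optics
import cv2,numpy as np
print(robot.get_obs())
for n in ("side","top"):
    c=optics.camera(n)
    cv2.imwrite(f"pics/{n}0.png",cv2.cvtColor(c["img"],cv2.COLOR_RGB2BGR))
    np.savez(f"{n}0.npz",**c)
    print(n,c["camera_matrix"],c["position"],c["attitude"],c.keys())
E
```

```text
pics
{'time': 0.0, 'q': array([ 1.08146603e+00,  5.28463798e-01,  1.43395000e+00, -6.92641583e-06,
        1.18141516e+00, -1.78486242e-01]), 'joint_velocities': array([ 0.00040257, -0.00246429,  0.00056031,  0.00037237,  0.00094606,
        0.00102084]), 'joint_torque': array([ 6.67779568e-04, -4.40044713e+01, -1.76595962e+01,  6.33548666e-02,
        5.80525026e-02, -1.47984233e-04]), 'position': array([0.19076375, 0.59437132, 0.22155795]), 'tool_rot': array([ 1.54795652e-01,  9.87945877e-01, -1.05744717e-03, -3.63436109e-04]), 'ft_force': array([-0.09481934, -0.50532527,  0.27974799]), 'moment': array([ 0.04313094, -0.00272939,  0.01234348]), 'grip_width': 0.08715587128828904}
side [[351.88625729   0.         255.0825008 ]
 [  0.         351.88625729 189.63165077]
 [  0.           0.           1.        ]] [-0.01643882 -0.62538123  0.94431758] [ 0.35286491 -0.12786429 -0.33151982  0.8655817 ] dict_keys(['img', 'depth', 'camera_matrix', 'position', 'attitude'])
top [[407.32762899   0.         256.8719064 ]
 [  0.         407.32762899 192.48231863]
 [  0.           0.           1.        ]] [ 0.23507886 -0.0359281   1.52415808] [ 0.07192789 -0.05372828 -0.69915717  0.70930875] dict_keys(['img', 'depth', 'camera_matrix', 'position', 'attitude'])
```

View pics/side0.png

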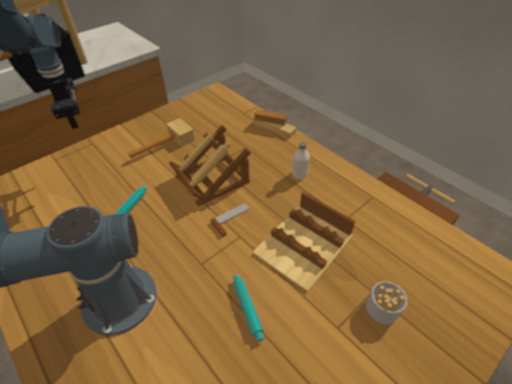

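View pics/top0.png

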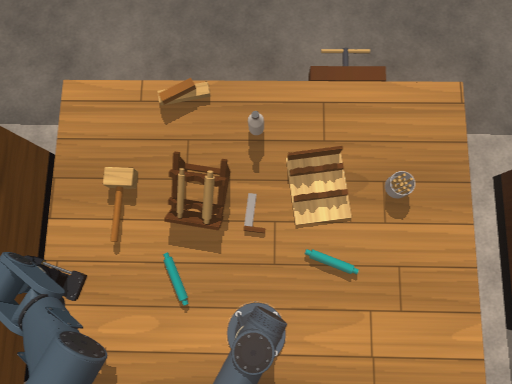

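The side picture shows the rack at about (212,165), with two tan rungs, and the cradle at (305,240) with its dark stop on the far side. In the top picture the rungs are at (182,193) and (208,197), and the cradle is at (319,187) with its stop at (315,152). Things that could be mistaken for the rungs are the turquoise bars (top 175,278 and 331,261), the mallet handle (117,215) and the wood offcuts (185,93).

```bash
cat > h.py <<'E'
import numpy as np,cv2
from scipy.spatial.transform import Rotation as R
def load(n,i=0): return dict(np.load(f"{n}{i}.npz"))
def ray(c,u,v):
    K=c["camera_matrix"];d=np.stack([(np.asarray(u)-K[0,2])/K[0,0],-(np.asarray(v)-K[1,2])/K[1,1],-np.ones(np.shape(u))],-1)
    return R.from_quat(c["attitude"]).apply(d)
def plane(c,u,v,z):
    d=ray(c,u,v);p=c["position"];return p+d*((z-p[2])/d[...,2])[...,None]
def cloud(c):
    v,u=np.mgrid[:384,:512];d=ray(c,u.ravel().astype(float),v.ravel().astype(float))
    return (c["position"]+d*c["depth"].ravel()[:,None]).reshape(384,512,3)
def proj(c,P):
    q=R.from_quat(c["attitude"]).inv().apply(np.asarray(P)-c["position"]);K=c["camera_matrix"]
    return np.stack([K[0,2]+K[0,0]*q[...,0]/-q[...,2],K[1,2]-K[1,1]*q[...,1]/-q[...,2]],-1)
def snap(n,i):
    from rig import optics
    c=optics.camera(n);np.savez(f"{n}{i}.npz",**c);return c
def crop(c,x0,y0,x1,y1,s,name):
    im=cv2.cvtColor(c["img"][y0:y1,x0:x1],cv2.COLOR_RGB2BGR);cv2.imwrite("pics/"+name,cv2.resize(im,None,fx=s,fy=s,interpolation=cv2.INTER_CUBIC))
E
python3 - <<'E'
from h import *
t=load("top");s=load("side")
crop(t,155,140,255,245,5,"t_rack.png");crop(t,275,135,375,235,5,"t_crad.png")
crop(s,160,115,290,245,4,"s_rack.png");crop(s,240,180,370,300,4,"s_crad.png")
C=cloud(t);print(C[250,250],C[290,420],C[210,180],C[187,203],(t["depth"]>0).mean())
for v in range(155,235,5): print(v,[np.round(C[v,u],3).tolist() for u in (182,208)])
E
```

```text
[0.29171815 0.02753097 0.00317494] [ 0.15842671 -0.58884615  0.00173812] [0.4260876  0.27678477 0.08895214] [ 0.52800781  0.21243497 -0.00134255] 0.995849609375
155 [[0.652, 0.298, 0.004], [0.653, 0.197, 0.005]]
160 [[0.611, 0.279, 0.086], [0.633, 0.196, 0.004]]
165 [[0.597, 0.283, 0.065], [0.614, 0.196, 0.001]]
170 [[0.551, 0.257, 0.179], [0.584, 0.189, 0.043]]
175 [[0.536, 0.258, 0.17], [0.534, 0.167, 0.184]]
180 [[0.522, 0.261, 0.156], [0.517, 0.167, 0.182]]
185 [[0.506, 0.262, 0.143], [0.235, -0.036, 1.524]]
190 [[0.49, 0.263, 0.134], [0.486, 0.168, 0.163]]
195 [[0.474, 0.264, 0.127], [0.471, 0.169, 0.15]]
200 [[0.458, 0.266, 0.115], [0.455, 0.17, 0.141]]
205 [[0.443, 0.268, 0.099], [0.44, 0.171, 0.129]]
210 [[0.426, 0.27, 0.088], [0.424, 0.173, 0.112]]
215 [[0.413, 0.277, 0.049], [0.407, 0.173, 0.107]]
220 [[0.392, 0.271, 0.075], [0.393, 0.177, 0.077]]
225 [[0.381, 0.285, 0.004], [0.374, 0.175, 0.084]]
230 [[0.363, 0.286, -0.003], [0.364, 0.186, 0.002]]
```

View pics/t_rack.png

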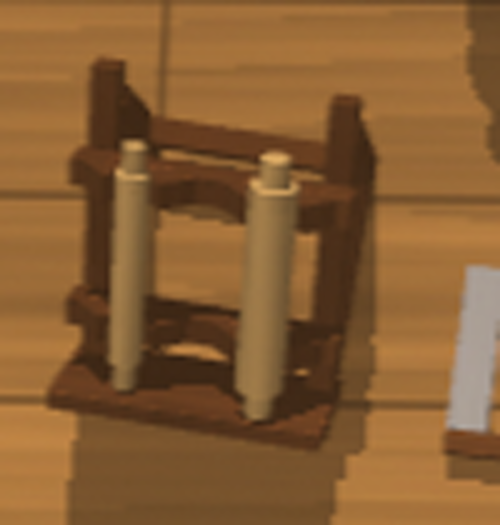

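View pics/t_crad.png

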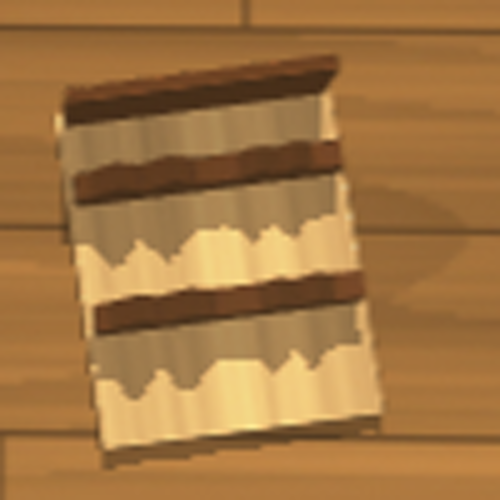

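View pics/s_rack.png

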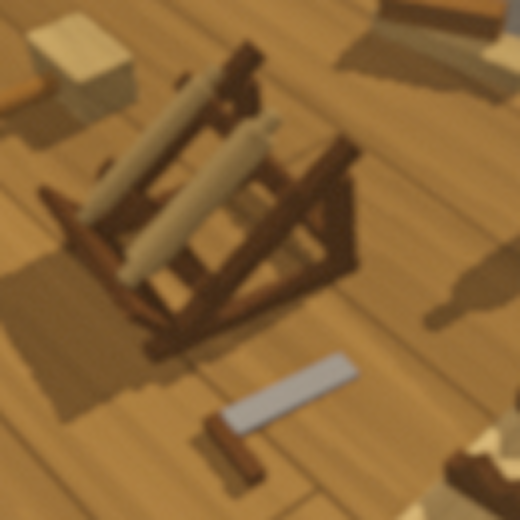

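View pics/s_crad.png

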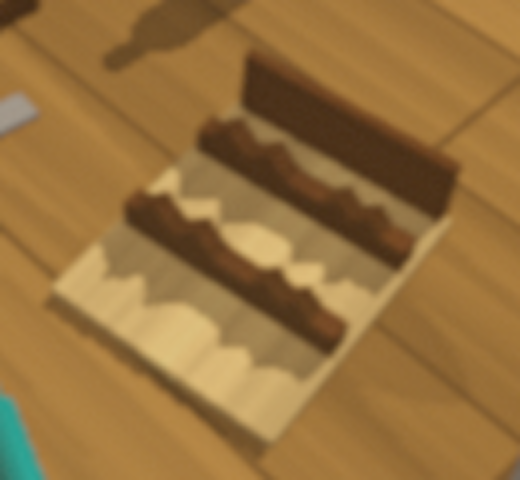

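The crops confirm the colours and widths. The thick tan rung is the right one in the top view (208,197), and the thin one is on the left (182,193). Next I'll measure their axes from both views and fit the cradle and rack.

```bash
cat > rung.py <<'E'
from h import *
def rungmask(c,box,zmin=0.055):
    C=cloud(c);hsv=cv2.cvtColor(c["img"],cv2.COLOR_RGB2HSV)
    m=((hsv[...,2]>95)&(hsv[...,0]>14)&(hsv[...,0]<30)&((C[...,2]>zmin)|(c["depth"]<=0))).astype(np.uint8)
    b=np.zeros_like(m);x0,y0,x1,y1=box;b[y0:y1,x0:x1]=1;return m*b
def comps(m,nmin=40):
    n,l,st,ce=cv2.connectedComponentsWithStats(m,connectivity=4)
    return [(l==i) for i in range(1,n) if st[i,4]>nmin]
def axisline(mask):
    v,u=np.nonzero(mask);p=np.stack([u,v],1).astype(np.float32)
    vx,vy,x,y=cv2.fitLine(p,cv2.DIST_L2,0,.01,.01).ravel()
    d=np.array([vx,vy])*(1 if vy<0 else -1);t=(p-[x,y])@d
    return np.array([x,y]),d,t.min()-.5,t.max()+.5,len(p)
E
python3 - <<'E'
from rung import *
for n,box in (("top",(160,155,235,235)),("side",(165,115,265,205))):
    c=load(n);m=rungmask(c,box);o=c["img"].copy();o[m>0]=[255,0,255]
    c2=dict(c,img=o);x0,y0,x1,y1=box;crop(c2,x0-5,y0-5,x1+5,y1+5,5,n+"_m.png")
    for k in comps(m): print(n,[np.round(a,2) if not np.isscalar(a) else round(float(a),1) for a in axisline(k)])
E
```

```text
top [array([180.06, 192.05], dtype=float32), array([ 0.04, -1.  ], dtype=float32), -25.5, 24.6, 308.0]
top [array([207.63, 196.3 ], dtype=float32), array([ 0.08, -1.  ], dtype=float32), -27.4, 26.8, 483.0]
side [array([179.64, 126.71], dtype=float32), array([-0.96, -0.29], dtype=float32), -14.0, 13.4, 266.0]
side [array([197.09, 150.24], dtype=float32), array([ 0.67, -0.74], dtype=float32), -27.4, 27.5, 339.0]
side [array([210.3 , 162.98], dtype=float32), array([ 0.65, -0.76], dtype=float32), -31.2, 31.5, 558.0]
```

View pics/top_m.png

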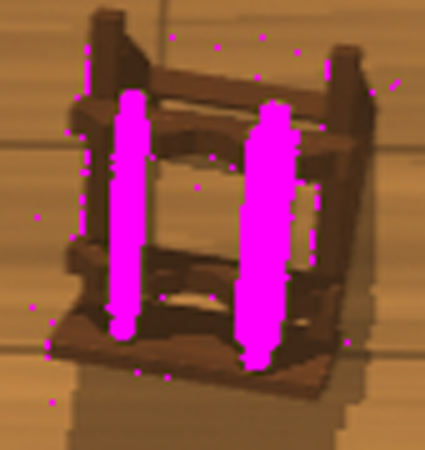

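View pics/side_m.png

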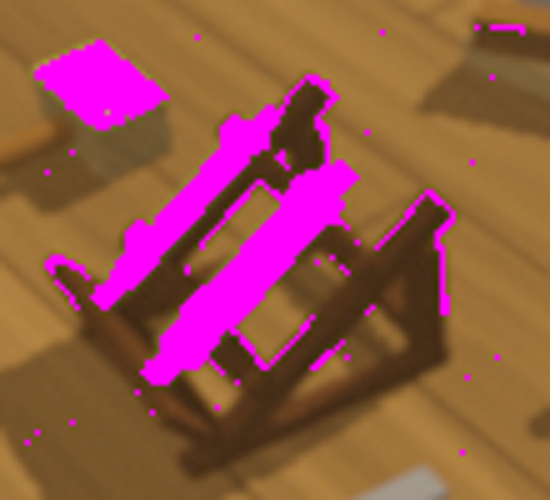

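```bash
python3 - <<'E'
from rung import *
res={}
for n,box in (("top",(160,155,235,235)),("side",(165,115,265,205))):
    c=load(n);m=rungmask(c,box);m=cv2.morphologyEx(m,cv2.MORPH_OPEN,cv2.getStructuringElement(cv2.MORPH_ELLIPSE,(3,3)))
    hsv=cv2.cvtColor(c["img"],cv2.COLOR_RGB2HSV)
    if n=="side":
        for p in [(197,150),(210,163),(206,141),(186,163)]: print(p,hsv[p[1],p[0]])
        m=m*(hsv[...,2]>118).astype(np.uint8)
    ks=[k for k in comps(m,100) ]
    for k in ks:
        # robust refine: perpendicular profile midpoints
        p0,d,a,b,N=axisline(k)
        for it in range(3):
            v,u=np.nonzero(k);P=np.stack([u,v],1);t=(P-p0)@d;nn=np.array([-d[1],d[0]]);w=(P-p0)@nn
            T=np.arange(t.min()+8,t.max()-8,1.);mid=[];wid=[]
            for x in T:
                s=w[abs(t-x)<1]
                mid.append((s.max()+s.min())/2);wid.append(s.max()-s.min()+1)
            mid=np.array(mid);wid=np.array(wid);ok=abs(wid-np.median(wid))<1.3
            f=np.polyfit(T[ok],mid[ok],1)
            p0=p0+nn*f[1];d=d+nn*f[0];d/=np.linalg.norm(d)
        print(n,p0.round(2),d.round(3),"len",t.min().round(1),t.max().round(1),"w",np.median(wid),ok.mean().round(2),"res",(mid[ok]-np.polyval(f,T[ok])).std().round(2))
        res.setdefault(n,[]).append((p0,d,t.min(),t.max(),len(P)))
top=sorted(res["top"],key=lambda r:r[0][0]);
side=[r for r in res["side"] if 1.5>abs(r[1][0]/r[1][1])>.6 ];side=sorted(side,key=lambda r:r[0][0])
ct,cs=load("top"),load("side")
for nm,a,b in zip(("thin","thick"),top,side):
    A=a[0]+a[1]*a[2],a[0]+a[1]*a[3];B=b[0]+b[1]*b[2],b[0]+b[1]*b[3]
    ra=[ray(ct,*q) for q in A];rb=[ray(cs,*q) for q in B]
    na=np.cross(*ra);nb=np.cross(*rb);D=np.cross(na,nb);D/=np.linalg.norm(D);D*=np.sign(D[0])
    # intersect ray ends of top with side plane
    E=[ct["position"]+r*((cs["position"]-ct["position"])@nb/(r@nb)) for r in ra]
    F=[cs["position"]+r*((ct["position"]-cs["position"])@na/(r@na)) for r in rb]
    print(nm,"dir",D.round(3),"slope",np.degrees(np.arcsin(D[2])).round(1),"yaw",np.degrees(np.arctan2(D[1],D[0])).round(1))
    print(" top ends",np.round(E,4).tolist(),"L",np.linalg.norm(E[0]-E[1]).round(4)," mid",np.mean(E,0).round(4)); print(" side ends",np.round(F,4).tolist(),np.linalg.norm(F[0]-F[1]).round(4),np.mean(F,0).round(4))
    # depth fit
    C=cloud(ct);
    tt=np.linspace(a[2]+8,a[3]-8,40);px=(a[0]+a[1]*tt[:,None]).round().astype(int);Q=C[px[:,1],px[:,0]]
    Q=Q[(Q[:,2]>.05)&(Q[:,2]<.3)];f=np.polyfit(Q[:,0],Q[:,2],1);print(" depth slope",np.degrees(np.arctan(f[0])).round(1),"z@x=.48",np.polyval(f,.48).round(4))
E
```

```text
top [180.02 192.05] [ 0.043 -0.999] len -25.0 24.1 w 7.058606062690071 1.0 res 0.24
top [207.61 196.42] [ 0.079 -0.997] len -26.7 26.4 w 10.130395131049806 1.0 res 0.24
(197, 150) [ 18 139 138]
(210, 163) [ 19 136 137]
(206, 141) [ 18 140 131]
(186, 163) [ 18 142 131]
side [179.58 126.85] [-0.76 -0.65] len -11.0 11.6 w 14.586890262227337 1.0 res 0.1
side [196.88 149.61] [ 0.675 -0.738] len -26.4 25.3 w 5.238430071865227 0.86 res 0.2
side [209.67 162.39] [ 0.675 -0.738] len -29.3 27.4 w 7.389361090974889 0.85 res 0.19
thin dir [ 0.513  0.187 -0.838] slope -56.9 yaw 20.1
 top ends [[0.371, 0.2226, 0.3469], [0.6136, 0.3113, -0.0497]] L 0.4733  mid [0.4923 0.2669 0.1486]
 side ends [[0.446, 0.25, 0.2243], [0.3856, 0.228, 0.323]] 0.1178 [0.4158 0.239  0.2736]
 depth slope 34.0 z@x=.48 0.1315
thick dir [ 0.819 -0.121  0.561] slope 34.1 yaw -8.4
 top ends [[0.3704, 0.168, 0.1911], [0.5245, 0.1452, 0.2968]] L 0.1883  mid [0.4474 0.1566 0.244 ]
 side ends [[0.3498, 0.1711, 0.177], [0.4865, 0.1508, 0.2707]] 0.167 [0.4181 0.1609 0.2239]
 depth slope 35.9 z@x=.48 0.1559
```

```bash
python3 - <<'E'
from rung import *
c=load("side");hsv=cv2.cvtColor(c["img"],cv2.COLOR_RGB2HSV).astype(int)
d=np.array([.675,-.738]);n=np.array([.738,.675])
C=cloud(c)
for p0 in ([209.67,162.39],[196.88,149.61]):
  for t in (-15,0,12):
    q=[np.array(p0)+d*t+n*w for w in np.arange(-8,9)]
    print(t,[tuple(hsv[int(round(x[1])),int(round(x[0]))][[1,2]]) + (round(C[int(round(x[1])),int(round(x[0])),2],3),) for x in q])
E
```

```text
-15 [(np.int64(170), np.int64(72), np.float64(0.077)), (np.int64(169), np.int64(74), np.float64(0.075)), (np.int64(174), np.int64(76), np.float64(0.072)), (np.int64(171), np.int64(91), np.float64(0.07)), (np.int64(145), np.int64(132), np.float64(0.074)), (np.int64(145), np.int64(132), np.float64(0.074)), (np.int64(138), np.int64(155), np.float64(0.113)), (np.int64(138), np.int64(150), np.float64(0.112)), (np.int64(136), np.int64(144), np.float64(0.115)), (np.int64(137), np.int64(140), np.float64(0.11)), (np.int64(139), np.int64(128), np.float64(0.108)), (np.int64(139), np.int64(123), np.float64(0.105)), (np.int64(140), np.int64(120), np.float64(0.101)), (np.int64(145), np.int64(107), np.float64(0.099)), (np.int64(163), np.int64(83), np.float64(0.094)), (np.int64(171), np.int64(73), np.float64(0.093)), (np.int64(175), np.int64(73), np.float64(0.09))]
0 [(np.int64(164), np.int64(154), np.float64(-0.001)), (np.int64(162), np.int64(156), np.float64(0.001)), (np.int64(162), np.int64(156), np.float64(0.001)), (np.int64(163), np.int64(153), np.float64(-0.0)), (np.int64(150), np.int64(150), 
[... 3395 characters left out ...]
64(163), np.int64(156), np.float64(-0.001)), (np.int64(162), np.int64(154), np.float64(0.005)), (np.int64(151), np.int64(154), np.float64(0.0)), (np.int64(141), np.int64(152), np.float64(0.155)), (np.int64(138), np.int64(151), np.float64(0.153)), (np.int64(138), np.int64(139), np.float64(0.156)), (np.int64(140), np.int64(131), np.float64(0.149)), (np.int64(138), np.int64(126), np.float64(0.151)), (np.int64(145), np.int64(111), np.float64(0.144)), (np.int64(149), np.int64(99), np.float64(0.141)), (np.int64(162), np.int64(77), np.float64(0.106)), (np.int64(180), np.int64(71), np.float64(0.104)), (np.int64(178), np.int64(73), np.float64(0.101)), (np.int64(167), np.int64(96), np.float64(0.092))]
```

```bash
cat >> rung.py <<'E'
def refine(k):
    p0,d,a,b,N=axisline(k)
    for it in range(3):
        v,u=np.nonzero(k);P=np.stack([u,v],1);t=(P-p0)@d;nn=np.array([-d[1],d[0]]);w=(P-p0)@nn
        T=np.arange(t.min()+8,t.max()-8,1.);mid=[];wid=[]
        for x in T:
            s=w[abs(t-x)<1];mid.append((s.max()+s.min())/2);wid.append(s.max()-s.min()+1)
        mid=np.array(mid);wid=np.array(wid);ok=abs(wid-np.median(wid))<1.3
        f=np.polyfit(T[ok],mid[ok],1);p0=p0+nn*f[1];d=d+nn*f[0];d/=np.linalg.norm(d)
    return p0,d,t.min()-.4,t.max()+.4,np.median(wid),ok.mean()
def solve(ct,cs,a,b):
    A=a[0]+a[1]*a[2],a[0]+a[1]*a[3];B=b[0]+b[1]*b[2],b[0]+b[1]*b[3]
    ra=[ray(ct,*q) for q in A];rb=[ray(cs,*q) for q in B]
    na=np.cross(*ra);nb=np.cross(*rb);D=np.cross(na,nb);D/=np.linalg.norm(D);D*=np.sign(D[0])
    E=[ct["position"]+r*((cs["position"]-ct["position"])@nb/(r@nb)) for r in ra]
    F=[cs["position"]+r*((ct["position"]-cs["position"])@na/(r@na)) for r in rb]
    print("dir",D.round(3),"slope",np.degrees(np.arcsin(D[2])).round(1),"yaw",np.degrees(np.arctan2(D[1],D[0])).round(1))
    for E in (E,F): print("  ends",np.round(E,4).tolist(),"L",np.linalg.norm(E[0]-E[1]).round(4)," mid",np.mean(E,0).round(4))
def satmask(c,box,smax=154,zmin=.05):
    C=cloud(c);hsv=cv2.cvtColor(c["img"],cv2.COLOR_RGB2HSV)
    m=((hsv[...,2]>85)&(hsv[...,1]<smax)&(hsv[...,1]>110)&(hsv[...,0]>13)&(hsv[...,0]<30)).astype(np.uint8)
    b=np.zeros_like(m);x0,y0,x1,y1=box;b[y0:y1,x0:x1]=1;return m*b
E
python3 - <<'E'
from rung import *
ct,cs=load("top"),load("side");out={}
for n,c,box in (("top",ct,(160,155,235,235)),("side",cs,(178,130,240,190))):
    m=satmask(c,box);o=c["img"].copy();o[m>0]=[255,0,255];x0,y0,x1,y1=box;crop(dict(c,img=o),x0,y0,x1,y1,5,n+"_m2.png")
    out[n]=sorted([refine(k) for k in comps(m,100)],key=lambda r:r[0][0])
    for r in out[n]: print(n,[np.round(x,2) for x in r])
for a,b in zip(out["top"],out["side"]): solve(ct,cs,a,b)
E
```

```text
top [array([180.33, 192.23]), array([ 0.04, -1.  ]), np.float64(-25.24), np.float64(24.71), np.float64(7.07), np.float64(1.0)]
top [array([207.76, 196.44]), array([ 0.08, -1.  ]), np.float64(-27.17), np.float64(26.93), np.float64(10.13), np.float64(1.0)]
side [array([184.02, 137.27]), array([0.99, 0.15]), np.float64(-9.12), np.float64(10.03), np.float64(18.47), np.float64(1.0)]
side [array([197.09, 150.45]), array([ 0.66, -0.75]), np.float64(-26.37), np.float64(26.17), np.float64(7.4), np.float64(1.0)]
side [array([209.54, 163.81]), array([ 0.67, -0.74]), np.float64(-29.29), np.float64(28.96), np.float64(10.22), np.float64(0.98)]
dir [ 0.779  0.144 -0.61 ] slope -37.6 yaw 10.4
  ends [[0.38, 0.2406, 0.258], [0.5785, 0.2771, 0.1027]] L 0.2547  mid [0.4792 0.2588 0.1804]
  ends [[0.3949, 0.2433, 0.2464], [0.4693, 0.257, 0.1882]] L 0.0955  mid [0.4321 0.2502 0.2173]
dir [ 0.804 -0.123  0.581] slope 35.5 yaw -8.7
  ends [[0.3694, 0.1684, 0.1848], [0.5258, 0.1446, 0.2978]] L 0.1944  mid [0.4476 0.1565 0.2413]
  ends [[0.3508, 0.1713, 0.1713], [0.4881, 0.1503, 0.2706]] L 0.1707  mid [0.4195 0.1608 0.221 ]rung.py:22: RankWarning: Polyfit may be poorly conditioned
  f=np.polyfit(T[ok],mid[ok],1);p0=p0+nn*f[1];d=d+nn*f[0];d/=np.linalg.norm(d)
```

View pics/side_m2.png

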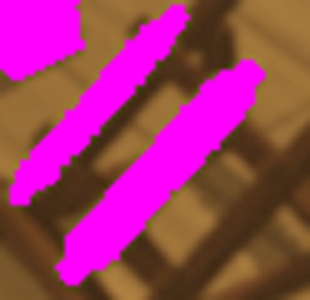

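```bash
python3 -W ignore - <<'E'
from rung import *
ct,cs=load("top"),load("side");out={}
for n,c,box in (("top",ct,(160,155,235,235)),("side",cs,(178,130,240,190))):
    m=satmask(c,box)
    out[n]=sorted([refine(k) for k in comps(m,100)],key=lambda r:r[0][0])[-2:]
for nm,a,b in zip(("thin","thick"),out["top"],out["side"]):
    print(nm);solve(ct,cs,a,b)
    for n,c,l,r in(("top",ct,a,0),("side",cs,b,0)):
        C=cloud(c)
# rack heights around the thick/thin: cross-section of rails: cloud in rack, top view
C=cloud(ct)
for u0,v0 in ((225,190),(170,190),):
    print([np.round(C[v0,u],3).tolist() for u in range(u0-4,u0+6)])
# cradle: masks
hsv=cv2.cvtColor(ct["img"],cv2.COLOR_RGB2HSV)
for p in [(318,215),(300,215),(340,187),(310,165),(315,152),(318,170),(300,250)]: print(p,hsv[p[1],p[0]],C[p[1],p[0]].round(3))
E
```

```text
thin
dir [ 0.812 -0.112  0.573] slope 34.9 yaw -7.9
  ends [[0.4023, 0.2832, 0.0627], [0.5611, 0.2613, 0.1746]] L 0.1955  mid [0.4817 0.2723 0.1187]
  ends [[0.4024, 0.2832, 0.0627], [0.5604, 0.2614, 0.1741]] L 0.1945  mid [0.4814 0.2723 0.1184]
thick
dir [ 0.81  -0.122  0.574] slope 35.0 yaw -8.6
  ends [[0.3812, 0.1865, 0.0666], [0.5519, 0.1608, 0.1876]] L 0.2108  mid [0.4666 0.1736 0.1271]
  ends [[0.3829, 0.1862, 0.0678], [0.549, 0.1612, 0.1855]] L 0.2051  mid [0.4659 0.1737 0.1266]
[[0.499, 0.132, 0.094], [0.499, 0.128, 0.098], [0.5, 0.125, 0.092], [0.514, 0.13, 0.016], [0.514, 0.126, 0.018], [0.515, 0.122, 0.012], [0.516, 0.119, 0.005], [0.519, 0.117, -0.009], [0.518, 0.113, -0.003], [0.517, 0.108, 0.002]]
[[0.514, 0.354, 0.001], [0.513, 0.349, 0.006], [0.514, 0.346, 0.002], [0.513, 0.341, 0.007], [0.515, 0.339, -0.002], [0.501, 0.317, 0.073], [0.501, 0.313, 0.076], [0.501, 0.309, 0.077], [0.5, 0.304, 0.08], [0.5, 0.3, 0.081]]
(318, 215) [ 20 124 239] [ 0.424 -0.223  0.018]
(300, 215) [ 18 127 233] [ 0.423 -0.156  0.018]
(340, 187) [ 19 128 229] [ 0.531 -0.307  0.014]
(310, 165) [ 17 132 157] [ 0.615 -0.195  0.015]
(315, 152) [ 14 163  75] [ 0.649 -0.207  0.074]
(318, 170) [ 13 171 109] [ 0.59  -0.222  0.038]
(300, 250) [ 16 163 175] [ 0.295 -0.157  0.001]rung.py:22: RankWarning: Polyfit may be poorly conditioned
  f=np.polyfit(T[ok],mid[ok],1);p0=p0+nn*f[1];d=d+nn*f[0];d/=np.linalg.norm(d)
```

```bash
python3 -W ignore - <<'E'
from rung import *
for n,box in (("top",(282,142,360,232)),("side",(245,185,362,295))):
    c=load(n);C=cloud(c);hsv=cv2.cvtColor(c["img"],cv2.COLOR_RGB2HSV)
    x0,y0,x1,y1=box
    m=((hsv[...,1]<150)&(hsv[...,2]>110)).astype(np.uint8);b=np.zeros_like(m);b[y0:y1,x0:x1]=1;m*=b
    m=cv2.morphologyEx(m,cv2.MORPH_OPEN,np.ones((2,2),np.uint8))
    o=c["img"].copy();o[m>0]=[255,0,255];crop(dict(c,img=o),x0,y0,x1,y1,5,n+"_c.png")
    v,u=np.nonzero(m);P=plane(c,u.astype(float),v.astype(float),.012)[:,:2]
    r=cv2.minAreaRect((P*1000).astype(np.float32));print(n,r,len(P));print(cv2.boxPoints(r).round(0).tolist())
    # bars/stop by dark
    d=((hsv[...,2]<125)&(hsv[...,1]>150)).astype(np.uint8)*b
    for k in comps(d,60):
        vv,uu=np.nonzero(k);print("dark",len(vv),uu.min(),uu.max(),vv.min(),vv.max(),"zmax",np.percentile(C[k][:,2],95).round(3))
E
```

```text
top ((524.99755859375, -228.52593994140625), (257.91644287109375, 213.22000122070312), 7.990002155303955) 2990
[[382.0, -141.0], [412.0, -352.0], [668.0, -316.0], [638.0, -105.0]]
dark 382 288 342 146 159 zmax 0.086
dark 354 290 343 163 175 zmax 0.06
dark 322 294 347 190 201 zmax 0.061
dark 98 318 359 218 223 zmax 0.009
side ((522.681396484375, -220.07113647460938), (348.9893798828125, 349.41204833984375), 49.407657623291016) 3386
[[276.0, -239.0], [542.0, -466.0], [769.0, -201.0], [504.0, 26.0]]
dark 157 266 293 185 197 zmax 0.004
dark 845 300 354 193 234 zmax 0.082
dark 584 289 342 210 246 zmax 0.055
dark 568 271 325 228 267 zmax 0.056
dark 112 267 305 265 293 zmax 0.003
```

View pics/top_c.png

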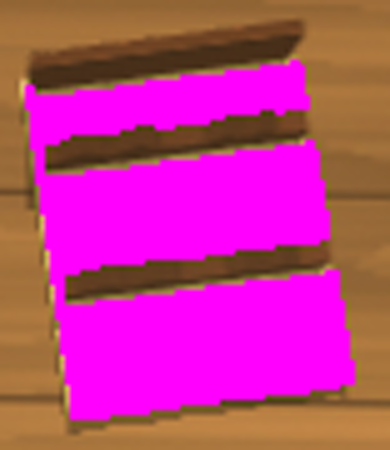

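View pics/side_c.png

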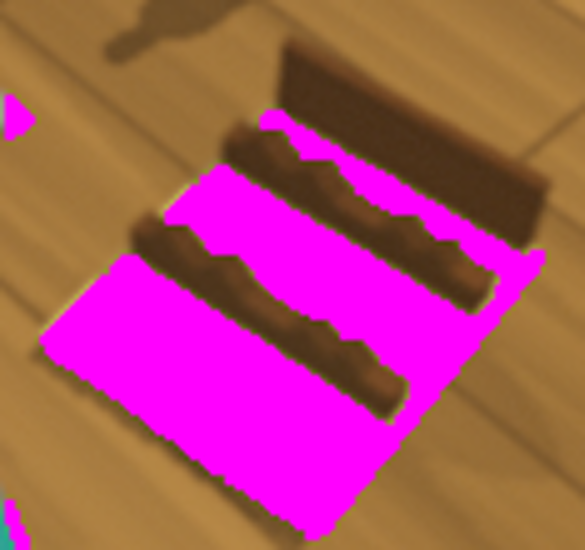

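```bash
python3 -W ignore - <<'E'
from rung import *
for n,box in (("top",(282,142,360,232)),("side",(245,185,362,295))):
    c=load(n);hsv=cv2.cvtColor(c["img"],cv2.COLOR_RGB2HSV)
    x0,y0,x1,y1=box
    m=((hsv[...,1]<152)&(hsv[...,2]>110)&((hsv[...,0]<30))).astype(np.uint8);b=np.zeros_like(m);b[y0:y1,x0:x1]=1;m*=b
    ks=comps(m,200);m=np.any(ks,0)
    v,u=np.nonzero(m);P=plane(c,u.astype(float),v.astype(float),.012)[:,:2]*1000
    yaw=8.
    for it in range(4):
        e=np.array([np.cos(np.radians(yaw)),np.sin(np.radians(yaw))]);f=np.array([-e[1],e[0]])
        a=P@e;w=P@f
        bins=np.arange(a.min()+10,a.max()-10,4.);lo=[];hi=[]
        for x in bins: s=w[abs(a-x)<3];lo.append(s.min());hi.append(s.max())
        lo=np.array(lo);hi=np.array(hi)
        fl=cv2.fitLine(np.stack([bins,lo],1).astype(np.float32),cv2.DIST_HUBER,0,.01,.01).ravel();fh=cv2.fitLine(np.stack([bins,hi],1).astype(np.float32),cv2.DIST_HUBER,0,.01,.01).ravel()
        sl,sh=np.degrees(np.arctan(fl[1]/fl[0])),np.degrees(np.arctan(fh[1]/fh[0]))
        bw=np.arange(np.median(lo)+15,np.median(hi)-15,4.);near=np.array([a[abs(w-x)<3].min() for x in bw]);far=np.array([a[abs(w-x)<3].max() for x in bw])
        sn=np.degrees(np.arctan(np.polyfit(bw,near,1)[0]));sf=np.degrees(np.arctan(np.polyfit(bw,far,1)[0]))
        if it==0: print(n,"yaw est: sides",yaw+sl,yaw+sh,"near",yaw-sn,"far",yaw-sf)
        yaw=8.0
    print(n,"lo",np.median(lo),"hi",np.median(hi),"near",np.median(near),"far",np.median(far))
    for cx in ((np.median(near)+130),(np.median(far)-118)):
        print("  centre",e*cx+f*(np.median(lo)+np.median(hi))/2)
E
```

```text
top yaw est: sides 8.1906 8.436497 near 8.124642575296882 far 8.717341413002986
top lo -401.0577284498564 hi -191.31200275288 near 365.0836915530138 far 612.0207311871598
  centre [ 531.4865373  -224.40008226]
  centre [ 530.43392159 -224.54801775]
side yaw est: sides 8.164018 7.614636 near 8.25752864823137 far 8.453788043166524
side lo -403.71024238899463 hi -190.04677558978568 near 359.09780630761253 far 614.41637766651
  centre [ 525.65544278 -225.92004937]
  centre [ 532.90279031 -224.9015011 ]
```

```bash
cat > go.py <<'E'
import numpy as np
from scipy.spatial.transform import Rotation as R
from rig import robot
np.set_printoptions(suppress=True)
def to(p,yaw,tilt,back=0,o=None):
    """TCP goal p; rung heading yaw(deg), tilt deg nose outward"""
    o=o or robot.get_obs();h=np.radians(yaw)
    X=np.array([-np.cos(h),-np.sin(h),0]);Z=np.array([0,0,-1.]);Y=np.cross(Z,X)
    G=R.from_matrix(np.stack([X,Y,Z],1))*R.from_rotvec([0,-np.radians(tilt),0])
    p=np.array(p)-back*G.as_matrix()[:,2]
    T=R.from_quat(o["tool_rot"]);rv=(T.inv()*G).as_rotvec()
    D=np.array(p)-o["position"]
    print("t",round(o["time"],2),"TCP",o["position"].round(4),"goal",p.round(4),"w",round(o["grip_width"],4),"F",o["ft_force"].round(1),"q",o["q"].round(2))
    print("turn first: a",rv.round(4)," then shift mm (goal tool axes)",(G.inv().apply(D)*1000).round(1)," | shift in current axes",(T.inv().apply(D)*1000).round(1))
THICK=np.array([.4663,.1737,.1268]);THIN=np.array([.4815,.2723,.1186])
tz35=lambda yaw:np.array([np.sin(.6109)*np.cos(np.radians(yaw)),np.sin(.6109)*np.sin(np.radians(yaw)),-np.cos(.6109)])
E
python3 -m inch '[{"dz":-40,"az":-0.081,"gripper":75},{"dz":-40,"az":-0.081},{"dx":-22.3,"dy":-31.3},{"dx":-22.3,"dy":-31.3},{"dx":-22.3,"dy":-31.3},{"dx":-22.3,"dy":-31.3},{"dx":-22.3,"dy":-31.3},{"dx":-22.3,"dy":-31.3}]'
python3 -m inch '[{"dx":-22.3,"dy":-31.3},{"dx":-22.3,"dy":-31.3},{"dx":-22.3,"dy":-31.3},{"dx":-22.3,"dy":-31.3},{"dx":-22.3,"dy":-31.3},{"dx":-22.3,"dy":-31.3},{}]'
python3 -c "
from go import *
to(THICK+.019*tz35(-8.5),-8.5,35,.12)"
```

```text
t 0.1 TCP [0.1908 0.5945 0.2217] goal [0.409  0.1823 0.2095] w 0.087 F [0.3 1.2 0. ] q [ 1.08  0.53  1.43  0.    1.18 -0.18]
turn first: a [-0.0515 -0.61   -0.1568]  then shift mm (goal tool axes) [-219.7 -375.4  168.7]  | shift in current axes [-333.8 -325.7   12.6]invalid input
invalid input
```

```bash
python3 -m inch '[{"ax":0,"ay":0,"az":-0.081,"dx":0,"dy":0,"dz":-40,"gripper":75},{"ax":0,"ay":0,"az":-0.081,"dx":0,"dy":0,"dz":-40,"gripper":75},{"ax":0,"ay":0,"az":0,"dx":-22,"dy":-31,"dz":0,"gripper":75},{"ax":0,"ay":0,"az":0,"dx":-22,"dy":-31,"dz":0,"gripper":75},{"ax":0,"ay":0,"az":0,"dx":-22,"dy":-31,"dz":0,"gripper":75},{"ax":0,"ay":0,"az":0,"dx":-22,"dy":-31,"dz":0,"gripper":75},{"ax":0,"ay":0,"az":0,"dx":-22,"dy":-31,"dz":0,"gripper":75},{"ax":0,"ay":0,"az":0,"dx":-22,"dy":-31,"dz":0,"gripper":75}]'
python3 -c "
from go import *
to(THICK+.019*tz35(-8.5),-8.5,35,.12)"
```

```text
time: 0.9
position: [0.2942, 0.3899, 0.3022]
tool_rot: [0.074, 0.997, -0.0, -0.0]
ft_force: [0.7, 0.7, 0.4]
grip_width: 0.0652
t 0.9 TCP [0.2942 0.3899 0.3022] goal [0.409  0.1823 0.2095] w 0.0652 F [0.7 0.7 0.4] q [ 0.7   0.25  1.66 -0.    1.24 -0.73]
turn first: a [-0.0006 -0.6113  0.0002]  then shift mm (goal tool axes) [ -65.  -188.4  158.7]  | shift in current axes [-144.3 -188.4   92.7]
```

Now on across, then tilt.

```bash
python3 -m inch '[{"ax":0,"ay":0,"az":0,"dx":-24,"dy":-31,"dz":0,"gripper":75},{"ax":0,"ay":0,"az":0,"dx":-24,"dy":-31,"dz":0,"gripper":75},{"ax":0,"ay":0,"az":0,"dx":-24,"dy":-31,"dz":0,"gripper":75},{"ax":0,"ay":0,"az":0,"dx":-24,"dy":-31,"dz":0,"gripper":75},{"ax":0,"ay":0,"az":0,"dx":-24,"dy":-31,"dz":0,"gripper":75},{"ax":0,"ay":0,"az":0,"dx":-24,"dy":-31,"dz":0,"gripper":75},{"ax":0,"ay":-0.12,"az":0,"dx":0,"dy":0,"dz":0,"gripper":75},{"ax":0,"ay":-0.12,"az":0,"dx":0,"dy":0,"dz":0,"gripper":75}]'
python3 -m inch '[{"ax":0,"ay":-0.12,"az":0,"dx":0,"dy":0,"dz":0,"gripper":75},{"ax":0,"ay":-0.12,"az":0,"dx":0,"dy":0,"dz":0,"gripper":75},{"ax":0,"ay":-0.13,"az":0,"dx":0,"dy":0,"dz":0,"gripper":75},{"ax":0,"ay":0,"az":0,"dx":0,"dy":0,"dz":0,"gripper":75}]'
python3 -c "
from go import *
to(THICK+.019*tz35(-8.5),-8.5,35,.12)
to(THICK+.019*tz35(-8.5),-8.5,35,0)"
```

```text
time: 1.7
position: [0.4109, 0.1844, 0.3026]
tool_rot: [0.076, 0.99, -0.009, 0.122]
ft_force: [0.3, 0.6, -0.0]
grip_width: 0.0654
time: 2.1
position: [0.4051, 0.1839, 0.2999]
tool_rot: [0.071, 0.955, -0.026, 0.285]
ft_force: [-1.0, -0.3, -0.5]
grip_width: 0.0655
t 2.1 TCP [0.4051 0.1839 0.2999] goal [0.409  0.1823 0.2095] w 0.0655 F [-1.  -0.3 -0.5] q [ 0.37  0.05  2.09 -0.55  0.56 -0.65]
turn first: a [-0.0083 -0.03    0.0029]  then shift mm (goal tool axes) [48.5 -1.1 76.4]  | shift in current axes [46.2 -0.3 77.8]
t 2.1 TCP [0.4051 0.1839 0.2999] goal [0.4771 0.1721 0.1112] w 0.0655 F [-1.  -0.3 -0.5] q [ 0.37  0.05  2.09 -0.55  0.56 -0.65]
turn first: a [-0.0083 -0.03    0.0029]  then shift mm (goal tool axes) [ 48.5  -1.1 196.4]  | shift in current axes [ 42.6   0.7 197.7]
```

```bash
python3 -m inch '[{"ax":0,"ay":0,"az":0,"dx":23,"dy":0,"dz":38,"gripper":75},{"ax":0,"ay":0,"az":0,"dx":23,"dy":0,"dz":38,"gripper":75},{"ax":0,"ay":0,"az":0,"dx":0,"dy":0,"dz":0,"gripper":75}]'
python3 -c "
from go import *
to(THICK+.019*tz35(-8.5),-8.5,35,0)
from h import *
crop(snap('top',1),155,120,275,245,5,'t1.png');crop(snap('side',1),150,60,290,210,4,'s1.png')"
```

```text
time: 2.4
position: [0.4139, 0.1804, 0.2285]
tool_rot: [0.074, 0.954, -0.03, 0.288]
ft_force: [-0.4, -0.7, 0.2]
grip_width: 0.0651
t 2.4 TCP [0.4139 0.1804 0.2285] goal [0.4771 0.1721 0.1112] w 0.0651 F [-0.4 -0.7  0.2] q [ 0.36  0.21  2.18 -0.93  0.36 -0.24]
turn first: a [-0.0186 -0.0244 -0.0006]  then shift mm (goal tool axes) [ 15.1   1.1 132.6]  | shift in current axes [ 11.8   3.5 132.9]
```

View pics/s1.png

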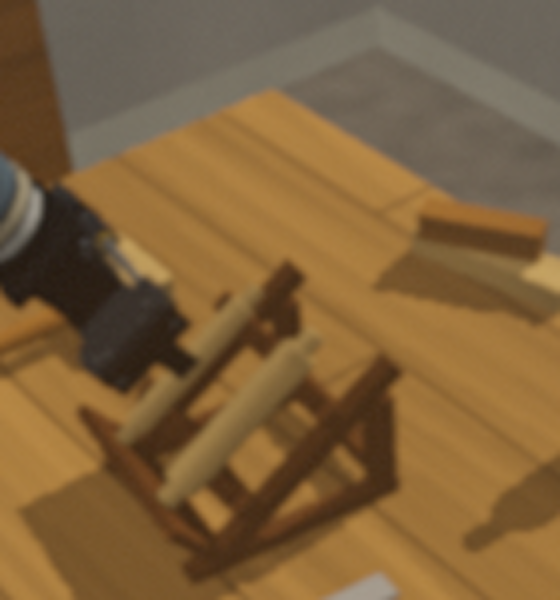

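The picture shows the gripper above the thin/thick rungs and in line, but the wrist is getting close to its singular pose (q5 falling). A parallel grip doesn't need to be exactly square to the rung, so I'll grasp at a 20° tilt and place at -15°.

```bash
python3 -m inch '[{"ax":-0.01,"ay":0.12,"az":0,"dx":0,"dy":0,"dz":0,"gripper":75},{"ax":-0.01,"ay":0.12,"az":0,"dx":0,"dy":0,"dz":0,"gripper":75},{"ax":0,"ay":0,"az":0,"dx":0,"dy":0,"dz":0,"gripper":75}]'
cat >> go.py <<'E'
def tz(yaw,tilt):
    t=np.radians(tilt);h=np.radians(yaw);return np.array([np.sin(t)*np.cos(h),np.sin(t)*np.sin(h),-np.cos(t)])
E
python3 -c "
from go import *
to(THICK+.019*tz(-8.5,20),-8.5,20,0)"
```

```text
time: 2.8
position: [0.4196, 0.1752, 0.2345]
tool_rot: [0.082, 0.968, -0.028, 0.237]
ft_force: [0.7, 0.9, 0.1]
grip_width: 0.0649
t 2.8 TCP [0.4196 0.1752 0.2345] goal [0.4727 0.1727 0.1089] w 0.0649 F [0.7 0.9 0.1] q [ 0.3   0.19  2.11 -0.52  0.47 -0.68]
turn first: a [-0.0235  0.1318 -0.0158]  then shift mm (goal tool axes) [ -6.8   5.4 136.1]  | shift in current axes [ 11.2   8.6 135.6]
```

```bash
python3 -m inch '[{"ax":-0.01,"ay":0.07,"az":-0.01,"dx":0,"dy":0,"dz":0,"gripper":75},{"ax":-0.01,"ay":0.06,"az":0,"dx":0,"dy":0,"dz":0,"gripper":75},{"ax":0,"ay":0,"az":0,"dx":0,"dy":0,"dz":0,"gripper":75}]'
python3 -c "
from go import *
to(THICK+.019*tz(-8.5,20),-8.5,20,0)"
```

```text
time: 3.1
position: [0.4184, 0.1743, 0.2332]
tool_rot: [0.076, 0.982, -0.016, 0.174]
ft_force: [-0.0, 0.4, 0.2]
grip_width: 0.0653
t 3.1 TCP [0.4184 0.1743 0.2332] goal [0.4727 0.1727 0.1089] w 0.0653 F [-0.   0.4  0.2] q [ 0.24  0.19  2.04 -0.24  0.6  -0.99]
turn first: a [-0.0065  0.0012 -0.0051]  then shift mm (goal tool axes) [ -8.2   6.5 135.2]  | shift in current axes [ -8.    7.4 135.2]
```

```bash
python3 -m inch '[{"ax":-0.006,"ay":0,"az":-0.005,"dx":-8,"dy":7,"dz":20,"gripper":75},{"ax":0,"ay":0,"az":0,"dx":0,"dy":0,"dz":30,"gripper":75},{"ax":0,"ay":0,"az":0,"dx":0,"dy":0,"dz":25,"gripper":75},{"ax":0,"ay":0,"az":0,"dx":0,"dy":0,"dz":0,"gripper":75}]'
python3 -c "
from go import *
to(THICK+.019*tz(-8.5,20),-8.5,20,0)
from h import *
crop(snap('top',2),155,120,275,245,5,'t2.png');crop(snap('side',2),150,60,290,210,4,'s2.png')"
```

```text
time: 3.5
position: [0.448, 0.1757, 0.161]
tool_rot: [0.072, 0.983, -0.015, 0.169]
ft_force: [-0.3, 0.6, 0.0]
grip_width: 0.0653
t 3.5 TCP [0.448  0.1757 0.161 ] goal [0.4727 0.1727 0.1089] w 0.0653 F [-0.3  0.6  0. ] q [ 0.22  0.37  2.06 -0.32  0.4  -0.92]
turn first: a [-0.004  -0.0083  0.0033]  then shift mm (goal tool axes) [-5.6  0.8 57.4]  | shift in current axes [-6.1  1.  57.4]
```

View pics/s2.png

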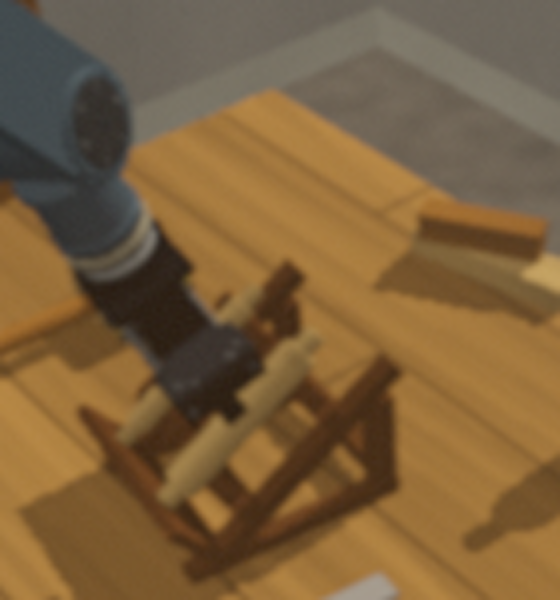

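View pics/t2.png

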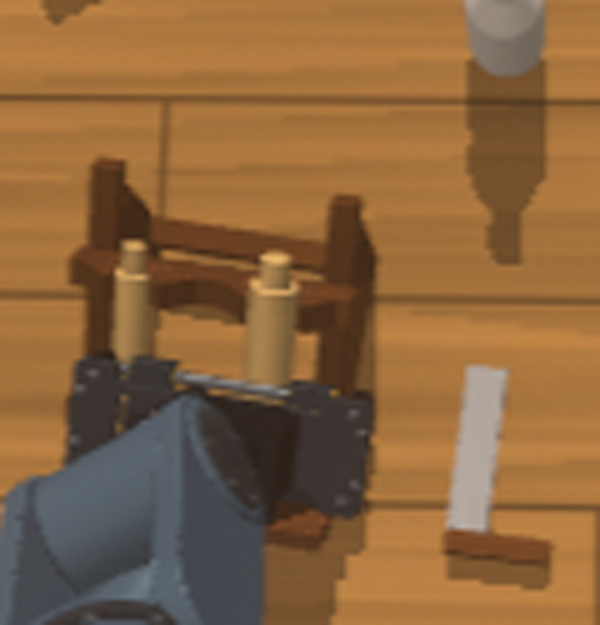

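The fingers straddle the thick rung (t2: rung column about 270, body between 180 and 370). I'll finish the approach and close.

```bash
python3 -m inch '[{"ax":-0.004,"ay":-0.008,"az":0.003,"dx":-6,"dy":1,"dz":17,"gripper":75},{"ax":0,"ay":0,"az":0,"dx":0,"dy":0,"dz":20,"gripper":75},{"ax":0,"ay":0,"az":0,"dx":0,"dy":0,"dz":20,"gripper":75},{"ax":0,"ay":0,"az":0,"dx":0,"dy":0,"dz":0,"gripper":75},{"ax":0,"ay":0,"az":0,"dx":0,"dy":0,"dz":0,"gripper":75}]'
python3 -c "
from go import *
to(THICK+.019*tz(-8.5,20),-8.5,20,0)"
```

```text
time: 4.1
position: [0.4742, 0.1736, 0.1127]
tool_rot: [0.073, 0.982, -0.012, 0.176]
ft_force: [-0.6, -0.2, -0.1]
grip_width: 0.0652
t 4.1 TCP [0.4742 0.1736 0.1127] goal [0.4727 0.1727 0.1089] w 0.0652 F [-0.6 -0.2 -0.1] q [ 0.2   0.5   2.07 -0.46  0.27 -0.8 ]
turn first: a [ 0.0024  0.0046 -0.0001]  then shift mm (goal tool axes) [ 2.6 -1.1  3.1]  | shift in current axes [ 2.6 -1.1  3.1]
```

```bash
python3 -m inch '[{"ax":0,"ay":0,"az":0,"dx":2.5,"dy":-1,"dz":3,"gripper":75},{"ax":0,"ay":0,"az":0,"dx":0,"dy":0,"dz":0,"gripper":40},{"ax":0,"ay":0,"az":0,"dx":0,"dy":0,"dz":0,"gripper":20},{"ax":0,"ay":0,"az":0,"dx":0,"dy":0,"dz":0,"gripper":20},{"ax":0,"ay":0,"az":0,"dx":0,"dy":0,"dz":0,"gripper":20},{"ax":0,"ay":0,"az":0,"dx":0,"dy":0,"dz":0,"gripper":20},{"ax":0,"ay":0,"az":0,"dx":0,"dy":0,"dz":0,"gripper":20}]' 25
python3 -c "
from go import *
to(THICK+.019*tz(-8.5,20),-8.5,20,0)"
```

```text
time: 4.8
position: [0.4725, 0.1721, 0.1079]
tool_rot: [0.073, 0.982, -0.013, 0.174]
ft_force: [-0.0, -2.6, 3.4]
grip_width: 0.0334
t 4.8 TCP [0.4725 0.1721 0.1079] goal [0.4727 0.1727 0.1089] w 0.0334 F [-0.  -2.6  3.4] q [ 0.2   0.51  2.07 -0.48  0.25 -0.78]
turn first: a [ 0.0009  0.0026 -0.    ]  then shift mm (goal tool axes) [-0.5  0.7 -0.9]  | shift in current axes [-0.5  0.7 -0.9]
```

Gripped at 33.4 mm. Lifting back along the tool axis, which takes the rung off the notches and away from the toe board.

```bash
python3 -m inch '[{"ax":0,"ay":0,"az":0,"dx":0,"dy":0,"dz":-8,"gripper":20},{"ax":0,"ay":0,"az":0,"dx":0,"dy":0,"dz":-15,"gripper":20},{"ax":0,"ay":0,"az":0,"dx":0,"dy":0,"dz":-25,"gripper":20},{"ax":0,"ay":0,"az":0,"dx":0,"dy":0,"dz":-25,"gripper":20},{"ax":0,"ay":0,"az":0,"dx":0,"dy":0,"dz":-25,"gripper":20},{"ax":0,"ay":0,"az":0,"dx":0,"dy":0,"dz":-25,"gripper":20},{"ax":0,"ay":0,"az":0,"dx":0,"dy":0,"dz":-15,"gripper":20},{"ax":0,"ay":0,"az":0,"dx":0,"dy":0,"dz":0,"gripper":20}]' 35
python3 -c "
from go import *
to(THICK+.019*tz(-8.5,20),-8.5,20,0)
from h import *
crop(snap('top',3),155,120,275,245,5,'t3.png');crop(snap('side',3),150,60,290,210,4,'s3.png')"
```

```text
time: 5.6
position: [0.4258, 0.1801, 0.2396]
tool_rot: [0.073, 0.981, -0.011, 0.177]
ft_force: [-0.3, 0.1, -1.1]
grip_width: 0.0333
t 5.6 TCP [0.4258 0.1801 0.2396] goal [0.4727 0.1727 0.1089] w 0.0333 F [-0.3  0.1 -1.1] q [ 0.24  0.19  2.02 -0.23  0.61 -1.01]
turn first: a [ 0.0049  0.0074 -0.0003]  then shift mm (goal tool axes) [  0.   -0.4 139. ]  | shift in current axes [  1.   -1.1 139. ]
```

View pics/s3.png

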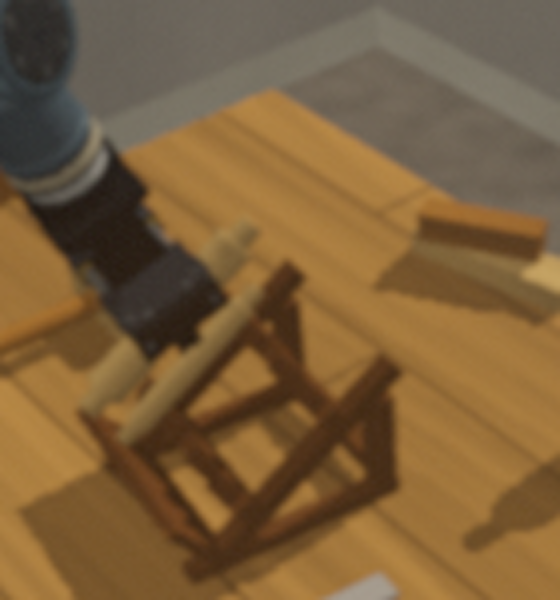

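The thick rung is held clear of the rack (s3: 90,390 to 255,235) and the thin one is undisturbed. Now to level it and turn.

```bash
python3 -m inch '[{"ax":0,"ay":0.12,"az":0,"dx":0,"dy":-15,"dz":-20,"gripper":20},{"ax":0,"ay":0.12,"az":0,"dx":0,"dy":-20,"dz":-20,"gripper":20},{"ax":0,"ay":0.11,"az":0,"dx":0,"dy":-20,"dz":-10,"gripper":20},{"ax":0,"ay":0,"az":-0.1,"dx":-10,"dy":-25,"dz":0,"gripper":20},{"ax":0,"ay":0,"az":-0.1,"dx":-10,"dy":-25,"dz":0,"gripper":20},{"ax":0,"ay":0,"az":-0.09,"dx":-10,"dy":-25,"dz":0,"gripper":20},{"ax":0,"ay":0,"az":0,"dx":0,"dy":0,"dz":0,"gripper":20}]'
cat >> go.py <<'E'
CC=np.array([.531,-.2247,0]);CY=8.2
def crad(x,y,z):
    h=np.radians(CY);return CC+[x*np.cos(h)-y*np.sin(h),x*np.sin(h)+y*np.cos(h),z]
def place(x,y,z,tilt=-15): # grasp point at cradle coords
    return to(crad(x,y,z)+.019*tz(CY,tilt),CY,tilt)
E
python3 -c "
from go import *
place(.0,.05,.16)"
```

```text
time: 6.4
position: [0.4331, 0.048, 0.2842]
tool_rot: [-0.07, 0.998, 0.0, 0.001]
ft_force: [-0.5, -0.2, -0.9]
grip_width: 0.0329
t 6.4 TCP [0.4331 0.048  0.2842] goal [ 0.519  -0.1759  0.1416] w 0.0329 F [-0.5 -0.2 -0.9] q [-0.15  0.19  1.8   0.    1.15 -1.86]
turn first: a [ 0.001   0.2642 -0.0038]  then shift mm (goal tool axes) [ -88.2 -233.8  123.9]  | shift in current axes [ -53.6 -233.7  142.6]
```

```bash
python3 -m inch '[{"ax":0,"ay":0,"az":0,"dx":-7,"dy":-30,"dz":0,"gripper":20},{"ax":0,"ay":0,"az":0,"dx":-7,"dy":-34,"dz":0,"gripper":20},{"ax":0,"ay":0,"az":0,"dx":-7,"dy":-34,"dz":0,"gripper":20},{"ax":0,"ay":0,"az":0,"dx":-7,"dy":-34,"dz":0,"gripper":20},{"ax":0,"ay":0,"az":0,"dx":-7,"dy":-34,"dz":0,"gripper":20},{"ax":0,"ay":0,"az":0,"dx":-7,"dy":-34,"dz":0,"gripper":20},{"ax":0,"ay":0,"az":0,"dx":-12,"dy":-34,"dz":10,"gripper":20},{"ax":0,"ay":0.13,"az":0,"dx":0,"dy":0,"dz":30,"gripper":20}]'
python3 -m inch '[{"ax":0,"ay":0.13,"az":0,"dx":0,"dy":0,"dz":20,"gripper":20},{"ax":0,"ay":0,"az":0,"dx":0,"dy":0,"dz":0,"gripper":20},{"ax":0,"ay":0,"az":0,"dx":0,"dy":0,"dz":0,"gripper":20}]'
python3 -W ignore -c "
from go import *
place(.0,.05,.16)
from h import *
crop(snap('top',4),275,110,375,235,5,'t4.png');crop(snap('side',4),230,120,370,270,4,'s4.png')"
```

```text
time: 7.2
position: [0.5196, -0.1787, 0.2466]
tool_rot: [-0.067, 0.996, -0.007, -0.062]
ft_force: [0.3, 0.3, -0.7]
grip_width: 0.033
time: 7.5
position: [0.5152, -0.1726, 0.2238]
tool_rot: [-0.071, 0.989, -0.007, -0.129]
ft_force: [-0.4, 0.7, -1.3]
grip_width: 0.0332
t 7.5 TCP [ 0.5152 -0.1726  0.2238] goal [ 0.519  -0.1759  0.1416] w 0.0332 F [-0.4  0.7 -1.3] q [-0.45  0.52  1.47 -0.14  1.37 -2.12]
turn first: a [0.0037 0.0035 0.0008]  then shift mm (goal tool axes) [-24.4  -3.8  78.5]  | shift in current axes [-24.1  -4.1  78.6]
```

View pics/s4.png

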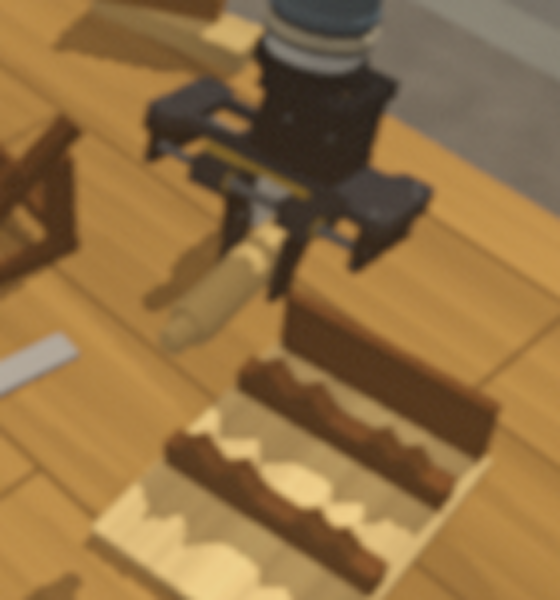

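View pics/t4.png

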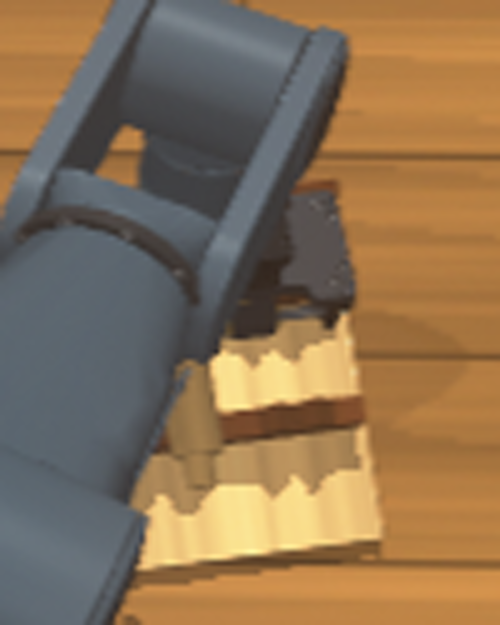

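The rung is held above the wide grooves (s4: near end at 180,330). I'll check its pitch, heading and where it sits in the grip.

```bash
python3 -W ignore - <<'E'
from rung import *
ct,cs=load("top",4),load("side",4);o={}
for n,c,box,off in (("top",ct,(304,182,322,210),0),("side",cs,(265,172,306,210),0)):
    C=cloud(c);m=satmask(c,box,156)*((C[...,2]>.16)|(c["depth"]<=0)).astype(np.uint8)
    im=c["img"].copy();im[m>0]=[255,0,255];x0,y0,x1,y1=box;crop(dict(c,img=im),x0-8,y0-8,x1+8,y1+8,7,n+"_m4.png")
    k=max(comps(m,20),key=lambda k:k.sum());o[n]=refine(k);print(n,[np.round(x,2) for x in o[n]])
    P=C[k];P=P[(P[:,2]>.19)&(P[:,2]<.3)];f=np.polyfit(P[:,0],P[:,2],1);print("depth pitch",np.degrees(np.arctan(f[0])),"zmed",np.median(P[:,2]))
solve(ct,cs,o["top"],o["side"])
from go import *
ob=robot.get_obs();T=R.from_quat(ob["tool_rot"]);print("grasp pt",ob["position"]-.019*T.as_matrix()[:,2])
E
```

```text
top [array([313.32, 195.58]), array([ 0.09, -1.  ]), np.float64(-11.89), np.float64(13.9), np.float64(10.15), np.float64(0.89)]
depth pitch 6.188560259713661 zmed 0.2560011403115887
side [array([286.22, 191.79]), array([ 0.7 , -0.72]), np.float64(-21.23), np.float64(21.32), np.float64(12.67), np.float64(0.85)]
depth pitch 3.8817212831681385 zmed 0.2559914268784641
dir [ 0.902 -0.048  0.43 ] slope 25.4 yaw -3.0
  ends [[0.4219, -0.1788, 0.2254], [0.4985, -0.1829, 0.2619]] L 0.0849  mid [ 0.4602 -0.1809  0.2437]
  ends [[0.427, -0.1791, 0.2278], [0.532, -0.1847, 0.2779]] L 0.1165  mid [ 0.4795 -0.1819  0.2529]
grasp pt [ 0.52005777 -0.17257559  0.24483024]
```

View pics/side_m4.png

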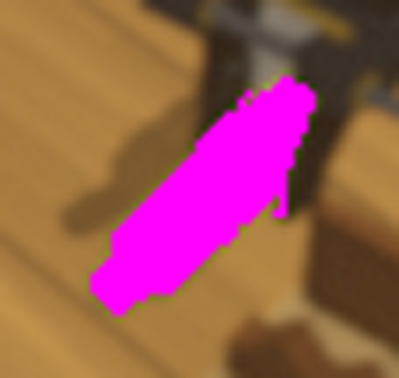

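View pics/top_m4.png

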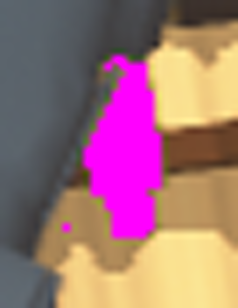

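```bash
cat > cyl.py <<'E'
from rung import *
from scipy.optimize import least_squares
def cyl(P,r,x0c):
    m=np.median(P,0)
    def ax(p): 
        d=np.array([1,p[2],p[3]]);return np.array([x0c,p[0],p[1]]),d/np.linalg.norm(d)
    def res(p):
        c,d=ax(p);q=P-c;return np.linalg.norm(q-np.outer(q@d,d),axis=1)-r
    s=least_squares(res,[m[1],m[2]-r,0.14,0],loss="soft_l1",f_scale=.002)
    c,d=ax(s.x);return c,d,np.std(res(s.x)),np.degrees(np.arctan2(d[1],d[0])),np.degrees(np.arcsin(d[2]))
E
python3 -W ignore - <<'E'
from cyl import *
A=[]
for n,i,box in (("top",4,(304,182,322,203)),("side",4,(265,172,306,210))):
    c=load(n,i);C=cloud(c);m=satmask(c,box,156)>0
    k=max(comps(m.astype(np.uint8),20),key=lambda k:k.sum());k=cv2.erode(k.astype(np.uint8),np.ones((3,3)))>0
    P=C[k];P=P[(P[:,0]>.443)&(P[:,0]<.51)&(P[:,2]>.22)&(P[:,2]<.3)];A.append(P)
    c_,d,s,y,pt=cyl(P,.017,.515);print(n,len(P),c_.round(4),"yaw",y.round(1),"pitch",pt.round(1),"rms",s.round(4))
c_,d,s,y,pt=cyl(np.vstack(A),.017,.515);print("both",c_.round(4),y.round(1),pt.round(1),s.round(4))
# near tip
c=load("side",4);print("axis pt projected tip:",[ (x,proj(c,c_+d*(x-c_[0])/d[0]).round(1)) for x in (.41,.415,.42,.425,.43)])
E
```

```text
top 100 [ 0.515  -0.1716  0.242 ] yaw 7.6 pitch -1.3 rms 0.0019
side 238 [ 0.515  -0.1732  0.2433] yaw 7.2 pitch -0.1 rms 0.0016
both [ 0.515  -0.1731  0.2431] 6.9 -0.2 0.0018
axis pt projected tip: [(0.41, array([268.6, 207.7])), (0.415, array([269.8, 206.6])), (0.42, array([271. , 205.6])), (0.425, array([272.3, 204.5])), (0.43, array([273.5, 203.4]))]
```

```bash
python3 -c "
from go import *
place(.003,.05,.16);place(.003,.05,.08)"
```

```text
t 7.6 TCP [ 0.5153 -0.1732  0.2264] goal [ 0.522  -0.1755  0.1416] w 0.033 F [ 1.  -0.9 -0.3] q [-0.45  0.52  1.47 -0.14  1.37 -2.12]
turn first: a [ 0.001   0.0071 -0.0007]  then shift mm (goal tool axes) [-28.   -3.2  80.3]  | shift in current axes [-27.4  -3.2  80.5]
t 7.6 TCP [ 0.5153 -0.1732  0.2264] goal [ 0.522  -0.1755  0.0616] w 0.033 F [ 1.  -0.9 -0.3] q [-0.45  0.52  1.47 -0.14  1.37 -2.12]
turn first: a [ 0.001   0.0071 -0.0007]  then shift mm (goal tool axes) [-48.7  -3.2 157.6]  | shift in current axes [-47.6  -3.3 157.9]
```

```bash
python3 -m inch '[{"ax":0,"ay":0,"az":-0.01,"dx":-7,"dy":-3,"dz":20,"gripper":20},{"ax":0,"ay":0,"az":0,"dx":-9,"dy":0,"dz":30,"gripper":20},{"ax":0,"ay":0,"az":0,"dx":-9,"dy":0,"dz":30,"gripper":20},{"ax":0,"ay":0,"az":0,"dx":-9,"dy":0,"dz":30,"gripper":20},{"ax":0,"ay":0,"az":0,"dx":-8,"dy":0,"dz":25,"gripper":20},{"ax":0,"ay":0,"az":0,"dx":-3,"dy":0,"dz":12,"gripper":20},{"ax":0,"ay":0,"az":0,"dx":0,"dy":0,"dz":0,"gripper":20},{"ax":0,"ay":0,"az":0,"dx":0,"dy":0,"dz":0,"gripper":20}]'
python3 -W ignore -c "
from go import *
place(.003,.05,.0655)
from h import *
crop(snap('top',5),275,110,375,235,5,'t5.png');crop(snap('side',5),230,150,370,300,4,'s5.png')"
```

```text
time: 8.4
position: [0.5227, -0.1757, 0.0736]
tool_rot: [-0.075, 0.989, -0.009, -0.127]
ft_force: [0.6, -0.6, 0.4]
grip_width: 0.0336
t 8.4 TCP [ 0.5227 -0.1757  0.0736] goal [ 0.522  -0.1755  0.0471] w 0.0336 F [ 0.6 -0.6  0.4] q [-0.45  0.73  1.56 -0.16  1.07 -2.08]
turn first: a [-0.      0.0073  0.0086]  then shift mm (goal tool axes) [-6.2  0.3 25.7]  | shift in current axes [-6.   0.2 25.8]
```

View pics/s5.png

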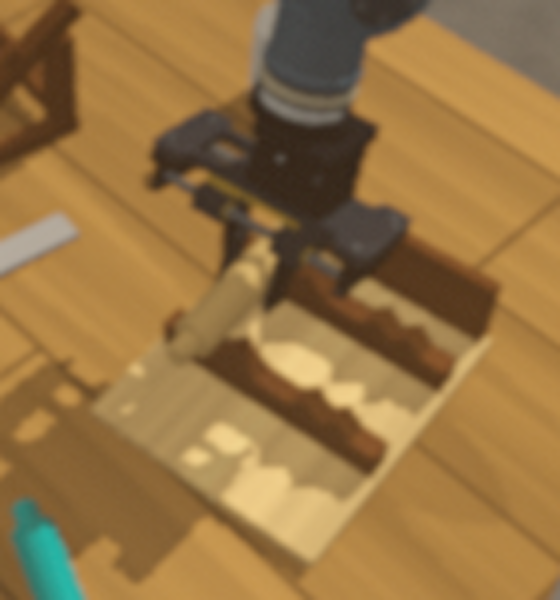

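View pics/t5.png

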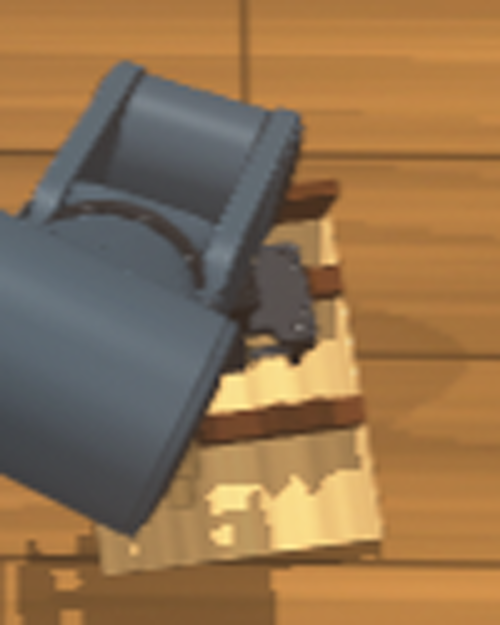

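It's over the wide groove, about 26 mm above its seat. Lowering slowly while watching the force.

```bash
python3 -m inch '[{"ax":0,"ay":0.005,"az":0,"dx":-3,"dy":0,"dz":10,"gripper":20},{"ax":0,"ay":0,"az":0,"dx":-2,"dy":0,"dz":6,"gripper":20},{"ax":0,"ay":0,"az":0,"dx":-1,"dy":0,"dz":4,"gripper":20},{"ax":0,"ay":0,"az":0,"dx":0,"dy":0,"dz":0,"gripper":20}]'
python3 -m inch '[{"ax":0,"ay":0,"az":0,"dx":-0.4,"dy":0,"dz":1.5,"gripper":20},{"ax":0,"ay":0,"az":0,"dx":-0.4,"dy":0,"dz":1.5,"gripper":20},{"ax":0,"ay":0,"az":0,"dx":0,"dy":0,"dz":0,"gripper":20}]'
python3 -c "
from go import *
place(.003,.05,.0655)"
```

```text
time: 8.9
position: [0.522, -0.1746, 0.05]
tool_rot: [-0.075, 0.988, -0.008, -0.131]
ft_force: [-0.3, -0.5, -0.9]
grip_width: 0.0331
time: 9.2
position: [0.5227, -0.175, 0.0478]
tool_rot: [-0.075, 0.989, -0.008, -0.13]
ft_force: [0.0, -0.2, -0.5]
grip_width: 0.033
t 9.2 TCP [ 0.5227 -0.175   0.0478] goal [ 0.522  -0.1755  0.0471] w 0.033 F [ 0.  -0.2 -0.5] q [-0.45  0.77  1.57 -0.17  1.03 -2.07]
turn first: a [ 0.0014 -0.      0.0093]  then shift mm (goal tool axes) [ 0.6 -0.3  0.8]  | shift in current axes [ 0.6 -0.3  0.8]
```

```bash
for i in 1; do python3 -m inch '[{"ax":0,"ay":0,"az":0,"dx":-0.4,"dy":0,"dz":1.5,"gripper":20},{"ax":0,"ay":0,"az":0,"dx":0,"dy":0,"dz":0,"gripper":20}]'; done; python3 -m inch '[{"ax":0,"ay":0,"az":0,"dx":-0.4,"dy":0,"dz":1.5,"gripper":20},{"ax":0,"ay":0,"az":0,"dx":0,"dy":0,"dz":0,"gripper":20}]'; python3 -c "
from go import *
place(.003,.05,.0655)"
```

```text
time: 9.4
position: [0.5229, -0.1754, 0.0467]
tool_rot: [-0.075, 0.989, -0.008, -0.13]
ft_force: [-0.2, -1.1, 1.5]
grip_width: 0.0332
time: 9.6
position: [0.523, -0.1756, 0.0464]
tool_rot: [-0.075, 0.989, -0.009, -0.13]
ft_force: [-0.3, -1.4, 9.1]
grip_width: 0.0335
t 9.6 TCP [ 0.523  -0.1756  0.0464] goal [ 0.522  -0.1755  0.0471] w 0.0335 F [-0.3 -1.4  9.1] q [-0.45  0.77  1.57 -0.17  1.03 -2.07]
turn first: a [0.0001 0.0001 0.0086]  then shift mm (goal tool axes) [ 1.1  0.2 -0.4]  | shift in current axes [ 1.1  0.3 -0.4]
```

Seated contact: 9 N up, at the predicted height. I'll ease the press and slide towards the stop.

```bash
python3 -m inch '[{"ax":0,"ay":0,"az":0,"dx":0.2,"dy":0,"dz":-0.8,"gripper":20},{"ax":0,"ay":0,"az":0,"dx":-2.9,"dy":0,"dz":-0.8,"gripper":20},{"ax":0,"ay":0,"az":0,"dx":-2.9,"dy":0,"dz":-0.8,"gripper":20},{"ax":0,"ay":0,"az":0,"dx":-2.9,"dy":0,"dz":-0.8,"gripper":20},{"ax":0,"ay":0,"az":0,"dx":0,"dy":0,"dz":0,"gripper":20}]'; python3 -c "
from go import *
place(.018,.05,.065)"
```

```text
time: 10.1
position: [0.5298, -0.1747, 0.0464]
tool_rot: [-0.075, 0.988, -0.009, -0.133]
ft_force: [-4.2, -3.6, 7.1]
grip_width: 0.0332
t 10.1 TCP [ 0.5298 -0.1747  0.0464] goal [ 0.5368 -0.1733  0.0466] w 0.0332 F [-4.2 -3.6  7.1] q [-0.44  0.78  1.54 -0.17  1.05 -2.06]
turn first: a [ 0.0008 -0.005   0.0092]  then shift mm (goal tool axes) [-6.9  0.3 -2.1]  | shift in current axes [-6.9  0.2 -2.1]
```

```bash
python3 -m inch '[{"ax":0,"ay":0,"az":0,"dx":-1.9,"dy":0,"dz":-0.9,"gripper":20},{"ax":0,"ay":0,"az":0,"dx":-1.9,"dy":0,"dz":-0.5,"gripper":20},{"ax":0,"ay":0,"az":0,"dx":0,"dy":0,"dz":0,"gripper":20}]';python3 -m inch '[{"ax":0,"ay":0,"az":0,"dx":-1.9,"dy":0,"dz":-0.5,"gripper":20},{"ax":0,"ay":0,"az":0,"dx":0,"dy":0,"dz":0,"gripper":20}]'; python3 -c "
from go import *
place(.018,.05,.065)"
```

```text
time: 10.4
position: [0.5342, -0.1739, 0.0465]
tool_rot: [-0.075, 0.988, -0.008, -0.132]
ft_force: [-2.7, -3.7, 5.1]
grip_width: 0.0335
time: 10.6
position: [0.536, -0.1737, 0.0465]
tool_rot: [-0.075, 0.988, -0.008, -0.132]
ft_force: [-3.4, -3.6, 5.5]
grip_width: 0.0333
t 10.6 TCP [ 0.536  -0.1737  0.0465] goal [ 0.5368 -0.1733  0.0466] w 0.0333 F [-3.4 -3.6  5.5] q [-0.43  0.78  1.53 -0.16  1.06 -2.06]
turn first: a [ 0.0008 -0.0042  0.0092]  then shift mm (goal tool axes) [-0.8  0.2 -0.4]  | shift in current axes [-0.8  0.2 -0.4]
```

```bash
python3 -m inch '[{"ax":0,"ay":0,"az":0,"dx":-1.5,"dy":0,"dz":-0.6,"gripper":20},{"ax":0,"ay":0,"az":0,"dx":0,"dy":0,"dz":0,"gripper":20}]';python3 -m inch '[{"ax":0,"ay":0,"az":0,"dx":-1.5,"dy":0,"dz":-0.4,"gripper":20},{"ax":0,"ay":0,"az":0,"dx":0,"dy":0,"dz":0,"gripper":20}]';python3 -m inch '[{"ax":0,"ay":0,"az":0,"dx":-1.5,"dy":0,"dz":-0.4,"gripper":20},{"ax":0,"ay":0,"az":0,"dx":0,"dy":0,"dz":0,"gripper":20}]'; python3 -c "
from go import *
place(.018,.05,.065)"
```

```text
time: 10.8
position: [0.5368, -0.1735, 0.0466]
tool_rot: [-0.076, 0.988, -0.008, -0.133]
ft_force: [-5.0, -3.7, 5.0]
grip_width: 0.033
time: 11.0
position: [0.5368, -0.1735, 0.0466]
tool_rot: [-0.076, 0.988, -0.008, -0.135]
ft_force: [-8.0, -5.3, 5.8]
grip_width: 0.0332
time: 11.2
position: [0.5368, -0.1735, 0.0466]
tool_rot: [-0.076, 0.988, -0.008, -0.137]
ft_force: [-10.5, -7.4, 5.3]
grip_width: 0.0332
t 11.2 TCP [ 0.5368 -0.1735  0.0466] goal [ 0.5368 -0.1733  0.0466] w 0.0332 F [-10.5  -7.4   5.3] q [-0.43  0.79  1.52 -0.17  1.07 -2.06]
turn first: a [ 0.0017 -0.0129  0.0103]  then shift mm (goal tool axes) [-0.1  0.1 -0.1]  | shift in current axes [-0.1  0.1 -0.1]
```

It has stopped exactly at the predicted end-stop position and the force is rising. I'll ease back slightly, then open.

```bash
python3 -m inch '[{"ax":0,"ay":0,"az":0,"dx":1.5,"dy":0,"dz":0.4,"gripper":20},{"ax":0,"ay":0,"az":0,"dx":0.5,"dy":0,"dz":0,"gripper":20},{"ax":0,"ay":0,"az":0,"dx":0,"dy":0,"dz":0,"gripper":48},{"ax":0,"ay":0,"az":0,"dx":0,"dy":0,"dz":0,"gripper":65},{"ax":0,"ay":0,"az":0,"dx":0,"dy":0,"dz":0,"gripper":75},{"ax":0,"ay":0,"az":0,"dx":0,"dy":0,"dz":0,"gripper":75},{"ax":0,"ay":0,"az":0,"dx":0,"dy":0,"dz":0,"gripper":75}]'; python3 -c "
from go import *
place(.018,.05,.065);place(.018,.05,.205)"
```

```text
time: 11.9
position: [0.5403, -0.172, 0.0462]
tool_rot: [-0.076, 0.989, -0.008, -0.13]
ft_force: [-0.5, -0.1, -0.7]
grip_width: 0.0623
t 11.9 TCP [ 0.5403 -0.172   0.0462] goal [ 0.5368 -0.1733  0.0466] w 0.0623 F [-0.5 -0.1 -0.7] q [-0.43  0.79  1.52 -0.16  1.06 -2.06]
turn first: a [ 0.0016 -0.0001  0.0097]  then shift mm (goal tool axes) [ 3.7 -0.8  0.5]  | shift in current axes [ 3.7 -0.8  0.5]
t 11.9 TCP [ 0.5403 -0.172   0.0462] goal [ 0.5368 -0.1733  0.1866] w 0.0623 F [-0.5 -0.1 -0.7] q [-0.43  0.79  1.52 -0.16  1.06 -2.06]
turn first: a [ 0.0016 -0.0001  0.0097]  then shift mm (goal tool axes) [  39.9   -0.8 -134.7]  | shift in current axes [  39.9   -0.2 -134.7]
```

```bash
python3 -m inch '[{"ax":0,"ay":0,"az":0,"dx":3.5,"dy":0,"dz":-13,"gripper":75},{"ax":0,"ay":0,"az":0,"dx":6,"dy":0,"dz":-22,"gripper":75},{"ax":0,"ay":0,"az":0,"dx":10,"dy":0,"dz":-38,"gripper":75},{"ax":0,"ay":0,"az":0,"dx":10,"dy":0,"dz":-38,"gripper":75},{"ax":0,"ay":0,"az":0,"dx":10,"dy":0,"dz":-38,"gripper":75},{"ax":0,"ay":-0.13,"az":0,"dx":10,"dy":20,"dz":-38,"gripper":75},{"ax":0,"ay":-0.13,"az":0,"dx":10,"dy":30,"dz":-15,"gripper":75},{"ax":0,"ay":0,"az":0,"dx":10,"dy":40,"dz":0,"gripper":75}]'; python3 -W ignore -c "
from go import *
to([.42,.28,.28],-8.5,0)
from h import *
crop(snap('top',6),275,110,375,235,5,'t6.png');crop(snap('side',6),230,150,370,300,4,'s6.png')"
```

```text
time: 12.7
position: [0.509, -0.0874, 0.2607]
tool_rot: [-0.074, 0.997, 0.0, 0.003]
ft_force: [0.0, 0.5, 0.2]
grip_width: 0.0653
t 12.7 TCP [ 0.509  -0.0874  0.2607] goal [0.42 0.28 0.28] w 0.0653 F [0.  0.5 0.2] q [-0.39  0.33  1.66  0.    1.14 -2.11]
turn first: a [0.0008 0.0064 0.2968]  then shift mm (goal tool axes) [142.3 350.2 -19.3]  | shift in current axes [ 33.5 376.5 -19.5]
```

View pics/s6.png

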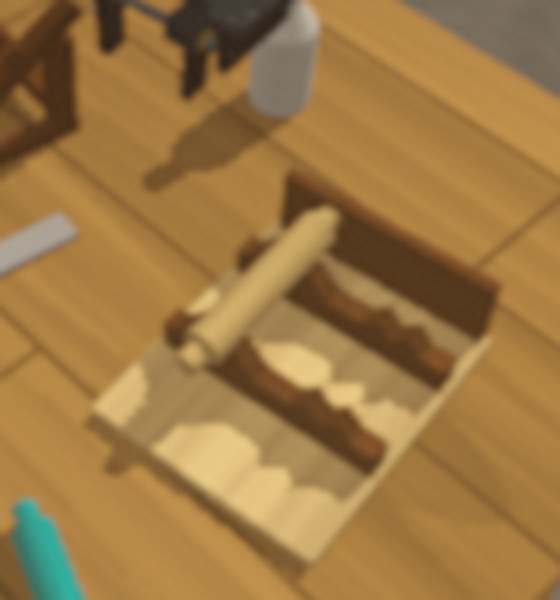

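View pics/t6.png

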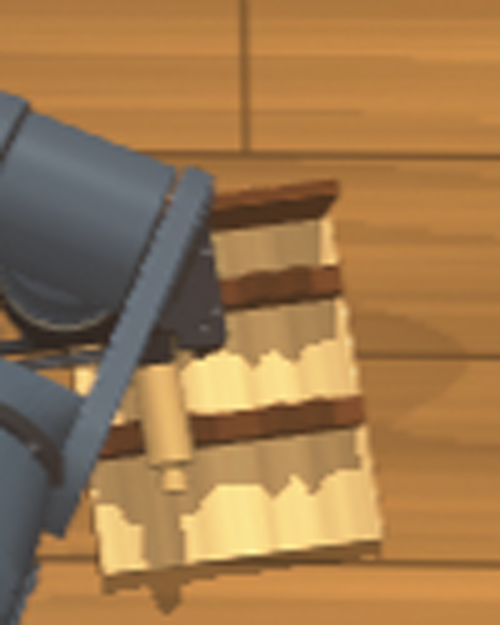

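The thick rung lies in both bars' wide grooves with its far end on the stop (s6: 195,355 to 325,215). Now for the thin one.

```bash
python3 -m inch '[{"ax":0,"ay":0,"az":0,"dx":3,"dy":38,"dz":-10,"gripper":75},{"ax":0,"ay":0,"az":0,"dx":3,"dy":38,"dz":-10,"gripper":75},{"ax":0,"ay":0,"az":0,"dx":3,"dy":38,"dz":0,"gripper":75},{"ax":0,"ay":0,"az":0,"dx":3,"dy":38,"dz":0,"gripper":75},{"ax":0,"ay":0,"az":0,"dx":3,"dy":38,"dz":0,"gripper":75},{"ax":0,"ay":0,"az":0,"dx":3,"dy":38,"dz":0,"gripper":75},{"ax":0,"ay":0,"az":0.1,"dx":3,"dy":38,"dz":0,"gripper":75},{"ax":0,"ay":0,"az":0.1,"dx":7,"dy":38,"dz":0,"gripper":75}]'; python3 -m inch '[{"ax":0,"ay":0,"az":0.097,"dx":6,"dy":38,"dz":0,"gripper":75},{"ax":0,"ay":-0.12,"az":0,"dx":0,"dy":20,"dz":0,"gripper":75},{"ax":0,"ay":-0.12,"az":0,"dx":0,"dy":0,"dz":0,"gripper":75},{"ax":0,"ay":-0.11,"az":0,"dx":0,"dy":0,"dz":0,"gripper":75},{"ax":0,"ay":0,"az":0,"dx":0,"dy":0,"dz":0,"gripper":75}]';  python3 -W ignore -c "
from go import *
to(THIN+.019*tz(-8.5,20),-8.5,20,.06)
from rung import *
ct,cs=snap('top',7),snap('side',7)
crop(cs,160,100,260,200,5,'s7.png')
"
```

```text
time: 13.6
position: [0.4398, 0.2119, 0.2782]
tool_rot: [0.026, 1.0, 0.002, -0.001]
ft_force: [1.1, -0.2, 0.5]
grip_width: 0.0652
time: 14.1
position: [0.4348, 0.2686, 0.2769]
tool_rot: [0.07, 0.983, -0.012, 0.171]
ft_force: [0.5, -0.3, -0.6]
grip_width: 0.0651
t 14.1 TCP [0.4348 0.2686 0.2769] goal [0.4676 0.2744 0.1571] w 0.0651 F [ 0.5 -0.3 -0.6] q [ 0.45  0.22  1.83 -0.26  0.81 -0.83]
turn first: a [ 0.0026 -0.0052  0.0061]  then shift mm (goal tool axes) [ 11.3  10.6 123.4]  | shift in current axes [ 10.6  10.3 123.5]
```

View pics/s7.png

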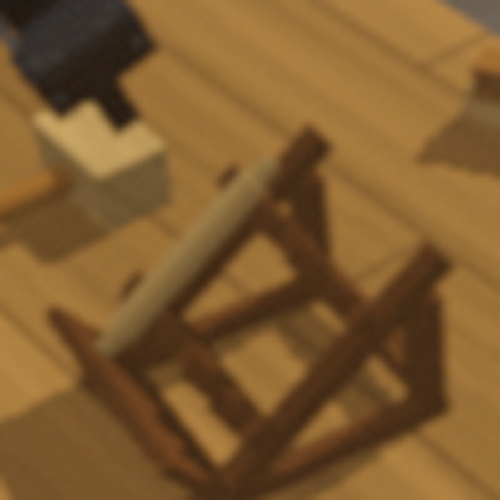

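The thin rung is still in place (105,345 to 275,165). Descending.

```bash
python3 -m inch '[{"ax":0,"ay":0,"az":0,"dx":5,"dy":5,"dz":30,"gripper":75},{"ax":0,"ay":0,"az":0,"dx":5,"dy":5,"dz":35,"gripper":75},{"ax":0,"ay":0,"az":0,"dx":0,"dy":0,"dz":35,"gripper":75},{"ax":0,"ay":0,"az":0,"dx":0,"dy":0,"dz":23,"gripper":75},{"ax":0,"ay":0,"az":0,"dx":0,"dy":0,"dz":0,"gripper":75},{"ax":0,"ay":0,"az":0,"dx":0,"dy":0,"dz":0,"gripper":75}]';  python3 -W ignore -c "
from go import *
to(THIN+.019*tz(-8.5,20),-8.5,20)
from rung import *
ct,cs=snap('top',8),snap('side',8)
crop(cs,160,90,260,190,5,'s8.png');crop(ct,150,140,240,240,5,'t8.png')
"
```

```text
time: 14.8
position: [0.4736, 0.2737, 0.1589]
tool_rot: [0.073, 0.982, -0.011, 0.172]
ft_force: [-0.6, -0.1, -0.3]
grip_width: 0.0652
t 14.8 TCP [0.4736 0.2737 0.1589] goal [0.4879 0.2713 0.1007] w 0.0652 F [-0.6 -0.1 -0.3] q [ 0.42  0.45  1.9  -0.37  0.52 -0.7 ]
turn first: a [ 0.0032 -0.0022 -0.    ]  then shift mm (goal tool axes) [ 6.3 -0.2 59.6]  | shift in current axes [ 6.1 -0.4 59.6]
```

View pics/s8.png

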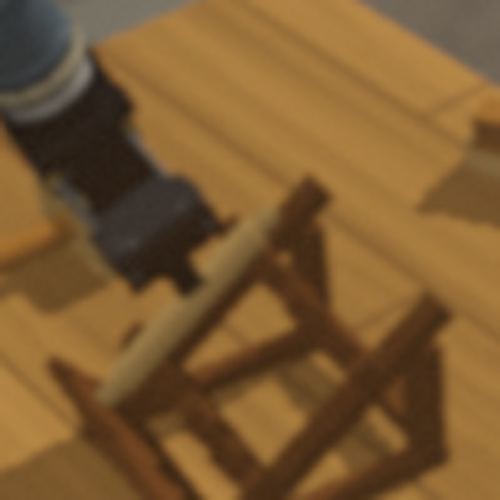

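The finger is on the near side of the rung, level with its middle, and the fingers straddle it.

```bash
python3 -m inch '[{"ax":0,"ay":0,"az":0,"dx":4,"dy":0,"dz":20,"gripper":75},{"ax":0,"ay":0,"az":0,"dx":2,"dy":0,"dz":20,"gripper":75},{"ax":0,"ay":0,"az":0,"dx":0,"dy":0,"dz":18,"gripper":75},{"ax":0,"ay":0,"az":0,"dx":0,"dy":0,"dz":0,"gripper":75},{"ax":0,"ay":0,"az":0,"dx":0,"dy":0,"dz":0,"gripper":75}]';  python3 -W ignore -c "
from go import *
to(THIN+.019*tz(-8.5,20),-8.5,20)"
```

```text
time: 15.4
position: [0.4864, 0.2726, 0.1033]
tool_rot: [0.072, 0.982, -0.011, 0.173]
ft_force: [0.4, 0.1, -0.6]
grip_width: 0.0653
t 15.4 TCP [0.4864 0.2726 0.1033] goal [0.4879 0.2713 0.1007] w 0.0653 F [ 0.4  0.1 -0.6] q [ 0.41  0.57  1.92 -0.47  0.4  -0.6 ]
turn first: a [ 0.0047 -0.0007  0.0016]  then shift mm (goal tool axes) [-0.7 -1.   3. ]  | shift in current axes [-0.7 -1.   3. ]
```

```bash
python3 -m inch '[{"ax":0,"ay":0,"az":0,"dx":-0.5,"dy":-1,"dz":3,"gripper":75},{"ax":0,"ay":0,"az":0,"dx":0,"dy":0,"dz":0,"gripper":40},{"ax":0,"ay":0,"az":0,"dx":0,"dy":0,"dz":0,"gripper":10},{"ax":0,"ay":0,"az":0,"dx":0,"dy":0,"dz":0,"gripper":10},{"ax":0,"ay":0,"az":0,"dx":0,"dy":0,"dz":0,"gripper":10},{"ax":0,"ay":0,"az":0,"dx":0,"dy":0,"dz":0,"gripper":10},{"ax":0,"ay":0,"az":0,"dx":0,"dy":0,"dz":0,"gripper":10},{"ax":0,"ay":0,"az":0,"dx":0,"dy":0,"dz":0,"gripper":10}]' 25
python3 -m inch '[{"ax":0,"ay":0,"az":0,"dx":0,"dy":0,"dz":-8,"gripper":10},{"ax":0,"ay":0,"az":0,"dx":0,"dy":0,"dz":-15,"gripper":10},{"ax":0,"ay":0,"az":0,"dx":0,"dy":0,"dz":-25,"gripper":10},{"ax":0,"ay":0,"az":0,"dx":0,"dy":0,"dz":-30,"gripper":10},{"ax":0,"ay":0,"az":0,"dx":0,"dy":0,"dz":-30,"gripper":10},{"ax":0,"ay":0,"az":0,"dx":0,"dy":0,"dz":-30,"gripper":10},{"ax":0,"ay":0,"az":0,"dx":0,"dy":0,"dz":-20,"gripper":10},{"ax":0,"ay":0,"az":0,"dx":0,"dy":0,"dz":0,"gripper":10}]' 35
python3 -W ignore -c "
from go import *
to(THIN+.019*tz(-8.5,20),-8.5,20)
from h import *
cs=snap('side',9);crop(cs,150,70,270,190,5,'s9.png')"
```

```text
time: 16.2
position: [0.4871, 0.2709, 0.0994]
tool_rot: [0.072, 0.982, -0.011, 0.172]
ft_force: [-1.0, -1.2, 1.3]
grip_width: 0.0234
time: 17.0
position: [0.4344, 0.2794, 0.2512]
tool_rot: [0.071, 0.982, -0.009, 0.175]
ft_force: [0.5, 0.2, -0.6]
grip_width: 0.0229
t 17.0 TCP [0.4344 0.2794 0.2512] goal [0.4879 0.2713 0.1007] w 0.0229 F [ 0.5  0.2 -0.6] q [ 0.47  0.27  1.86 -0.29  0.74 -0.77]
turn first: a [0.0081 0.0028 0.0017]  then shift mm (goal tool axes) [  0.6  -0.1 159.9]  | shift in current axes [  1.   -1.4 159.9]
```

View pics/s9.png

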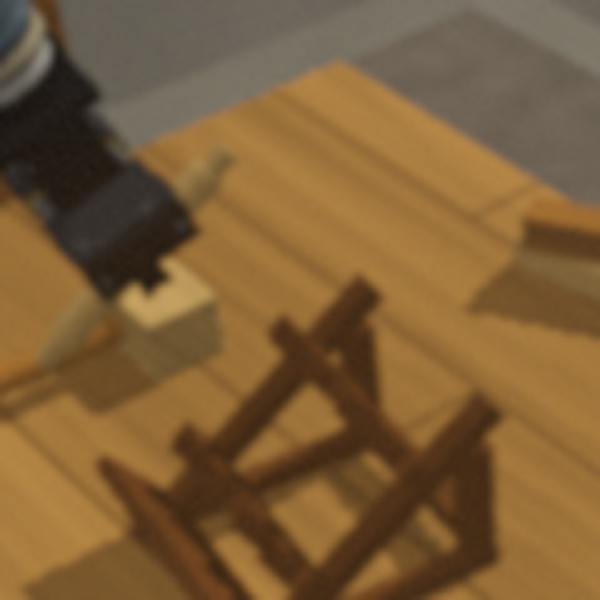

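The thin rung is held and the rack is empty. Now level, turn and carry.

```bash
python3 -m inch '[{"ax":0,"ay":0.12,"az":0,"dx":0,"dy":-10,"dz":-15,"gripper":10},{"ax":0,"ay":0.12,"az":0,"dx":0,"dy":-20,"dz":-15,"gripper":10},{"ax":0,"ay":0.11,"az":0,"dx":0,"dy":-30,"dz":-10,"gripper":10},{"ax":0,"ay":0,"az":-0.1,"dx":-5,"dy":-30,"dz":0,"gripper":10},{"ax":0,"ay":0,"az":-0.1,"dx":-5,"dy":-35,"dz":0,"gripper":10},{"ax":0,"ay":0,"az":-0.09,"dx":-5,"dy":-38,"dz":0,"gripper":10},{"ax":0,"ay":0,"az":0,"dx":-5,"dy":-38,"dz":0,"gripper":10},{"ax":0,"ay":0,"az":0,"dx":-5,"dy":-38,"dz":0,"gripper":10}]'
python3 -m inch '[{"ax":0,"ay":0,"az":0,"dx":-6,"dy":-38,"dz":0,"gripper":10},{"ax":0,"ay":0,"az":0,"dx":-6,"dy":-38,"dz":0,"gripper":10},{"ax":0,"ay":0,"az":0,"dx":-6,"dy":-38,"dz":0,"gripper":10},{"ax":0,"ay":0,"az":0,"dx":-6,"dy":-38,"dz":0,"gripper":10}]'
python3 -c "
from go import *
place(.005,-.05,.20)"
```

```text
time: 17.85
position: [0.4474, 0.0416, 0.2843]
tool_rot: [-0.072, 0.997, 0.002, -0.002]
ft_force: [-0.4, 0.2, -0.8]
grip_width: 0.0229
time: 18.25
position: [0.4932, -0.1054, 0.2833]
tool_rot: [-0.072, 0.997, 0.003, -0.002]
ft_force: [0.8, 0.6, -0.3]
grip_width: 0.0229
t 18.25 TCP [ 0.4932 -0.1054  0.2833] goal [ 0.5382 -0.2742  0.1816] w 0.0229 F [ 0.8  0.6 -0.3] q [-0.43  0.29  1.65  0.    1.21 -2.15]
turn first: a [0.0055 0.2572 0.0014]  then shift mm (goal tool axes) [ -46.1 -173.5   92.9]  | shift in current axes [ -20.9 -174.   100.6]
```

```bash
python3 -m inch '[{"ax":0.002,"ay":0,"az":0,"dx":-4,"dy":-35,"dz":0,"gripper":10},{"ax":0.003,"ay":0,"az":0,"dx":-4,"dy":-35,"dz":0,"gripper":10},{"ax":0,"ay":0,"az":0,"dx":-4,"dy":-35,"dz":0,"gripper":10},{"ax":0,"ay":0,"az":0,"dx":-4,"dy":-35,"dz":0,"gripper":10},{"ax":0,"ay":0,"az":0,"dx":-4,"dy":-34,"dz":20,"gripper":10},{"ax":0,"ay":0.13,"az":0,"dx":0,"dy":0,"dz":30,"gripper":10},{"ax":0,"ay":0.127,"az":0,"dx":0,"dy":0,"dz":0,"gripper":10},{"ax":0,"ay":0,"az":0,"dx":0,"dy":0,"dz":0,"gripper":10}]'
python3 -W ignore -c "
from go import *
place(.005,-.05,.20);place(.005,-.05,.08)
from h import *
crop(snap('top',10),275,110,375,235,5,'t10.png');crop(snap('side',10),240,130,380,280,4,'s10.png')"
```

```text
time: 19.05
position: [0.5394, -0.2726, 0.2301]
tool_rot: [-0.073, 0.989, -0.008, -0.131]
ft_force: [-0.3, -0.5, -0.5]
grip_width: 0.0231
t 19.05 TCP [ 0.5394 -0.2726  0.2301] goal [ 0.5382 -0.2742  0.1816] w 0.0231 F [-0.3 -0.5 -0.5] q [-0.57  0.59  1.31 -0.17  1.44 -2.24]
turn first: a [ 0.0022 -0.0018  0.0038]  then shift mm (goal tool axes) [-11.2  -1.4  47.2]  | shift in current axes [-11.3  -1.5  47.2]
t 19.05 TCP [ 0.5394 -0.2726  0.2301] goal [ 0.5382 -0.2742  0.0616] w 0.0231 F [-0.3 -0.5 -0.5] q [-0.57  0.59  1.31 -0.17  1.44 -2.24]
turn first: a [ 0.0022 -0.0018  0.0038]  then shift mm (goal tool axes) [-42.3  -1.4 163.1]  | shift in current axes [-42.6  -1.9 163. ]
```

View pics/s10.png

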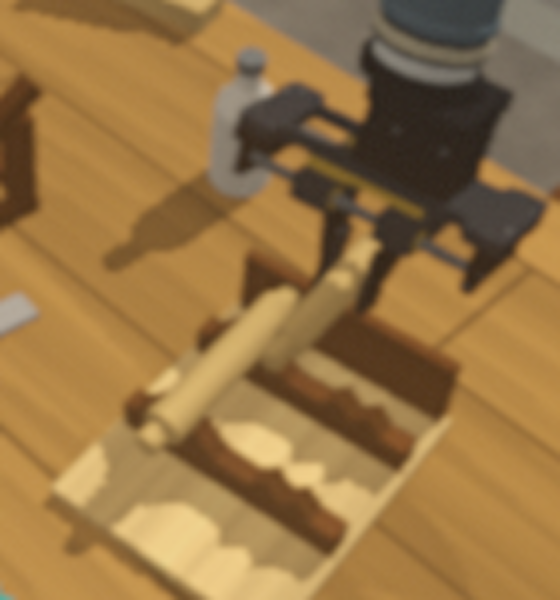

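View pics/t10.png

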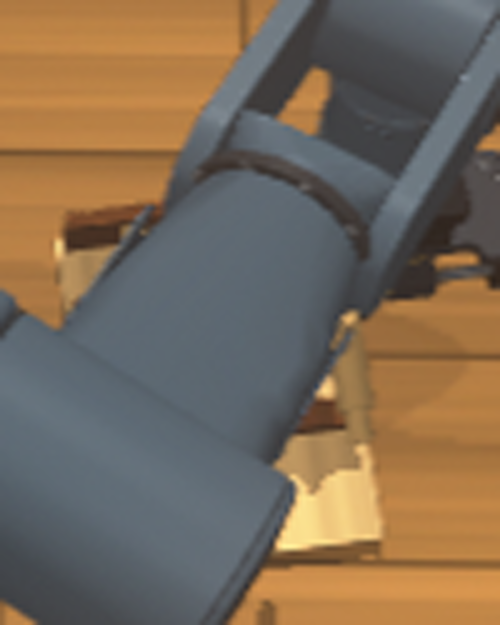

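```bash
python3 -W ignore - <<'E'
from cyl import *
c=load("side",10);C=cloud(c);m=satmask(c,(306,188,333,224),158)>0
m&=C[...,2]>.19
k=max(comps(m.astype(np.uint8),20),key=lambda k:k.sum());ke=cv2.erode(k.astype(np.uint8),np.ones((2,2)))>0
P=C[ke];print(P.min(0).round(3),P.max(0).round(3))
P=P[(P[:,2]<.29)&(P[:,0]>P[:,0].min()+.025)]
c_,d,s,y,pt=cyl(P,.012,.54);print(len(P),c_.round(4),"yaw",y.round(1),"pitch",pt.round(1),"rms",s.round(4))
v,u=np.nonzero(k);i=np.argmax(v-u);print("tip px",u[i],v[i],[(x,proj(c,c_+d*(x-c_[0])/d[0]).round(1)) for x in (.435,.44,.445,.45,.455)])
E
python3 -c "
from go import *
o=robot.get_obs();print(o['position']-.019*R.from_quat(o['tool_rot']).as_matrix()[:,2])"
```

```text
[-0.016 -0.625  0.244] [ 0.567 -0.258  0.944]
272 [ 0.54   -0.2737  0.2498] yaw 4.9 pitch 1.3 rms 0.0024
tip px 306 220 [(0.435, array([302.2, 223.2])), (0.44, array([303.4, 222. ])), (0.445, array([304.7, 220.8])), (0.45, array([305.9, 219.7])), (0.455, array([307.1, 218.5]))]
[ 0.5430376  -0.27203775  0.25138101]
```

```bash
python3 -W ignore - <<'E'
from cyl import *
c=load("side",10);C=cloud(c);m=satmask(c,(306,188,333,224),158)>0
m&=(C[...,2]>.19)&(C[...,2]<.3)
k=max(comps(m.astype(np.uint8),20),key=lambda k:k.sum())
v,u=np.nonzero(k)
for er in (2,3):
  ke=cv2.erode(k.astype(np.uint8),np.ones((er,er)))>0
  P=C[ke];
  for xr in ((.475,.54),(.48,.53)):
    Q=P[(P[:,0]>xr[0])&(P[:,0]<xr[1])];c_,d,s,y,pt=cyl(Q,.012,.54);print(len(Q),c_.round(4),"yaw",y.round(1),"pitch",pt.round(1),"rms",s.round(4))
for q in range(0,len(u),25): print(u[q],v[q],C[v[q],u[q]].round(3),end=";")
E
```

```text
162 [ 0.54   -0.2725  0.2495] yaw 7.7 pitch 0.2 rms 0.0013
126 [ 0.54   -0.2724  0.2495] yaw 7.9 pitch 0.2 rms 0.0012
125 [ 0.54   -0.2727  0.2495] yaw 7.2 pitch 0.1 rms 0.0012
102 [ 0.54   -0.2732  0.2493] yaw 6.4 pitch -0.0 rms 0.0012
327 188 [ 0.553 -0.259  0.275];328 193 [ 0.553 -0.265  0.26 ];325 196 [ 0.54  -0.266  0.259];327 198 [ 0.536 -0.276  0.261];326 200 [ 0.53  -0.278  0.26 ];325 202 [ 0.522 -0.281  0.26 ];325 204 [ 0.52  -0.283  0.256];323 206 [ 0.51  -0.285  0.257];322 208 [ 0.503 -0.288  0.257];321 210 [ 0.496 -0.291  0.257];318 212 [ 0.484 -0.291  0.259];319 214 [ 0.486 -0.293  0.252];308 217 [ 0.455 -0.283  0.256];312 219 [ 0.462 -0.291  0.249];
```

```bash
python3 -m inch '[{"ax":0,"ay":0,"az":-0.006,"dx":-7,"dy":-1.5,"dz":26,"gripper":10},{"ax":0,"ay":0,"az":0,"dx":-8,"dy":0,"dz":31,"gripper":10},{"ax":0,"ay":0,"az":0,"dx":-8,"dy":0,"dz":31,"gripper":10},{"ax":0,"ay":0,"az":0,"dx":-8,"dy":0,"dz":31,"gripper":10},{"ax":0,"ay":0,"az":0,"dx":-7,"dy":0,"dz":26,"gripper":10},{"ax":0,"ay":0,"az":0,"dx":-2,"dy":0,"dz":8,"gripper":10},{"ax":0,"ay":0,"az":0,"dx":0,"dy":0,"dz":0,"gripper":10},{"ax":0,"ay":0,"az":0,"dx":0,"dy":0,"dz":0,"gripper":10}]'
python3 -W ignore -c "
from go import *
place(.005,-.05,.0588)
from h import *
crop(snap('top',11),275,110,375,235,5,'t11.png');crop(snap('side',11),240,150,380,300,4,'s11.png')"
```

```text
time: 19.95
position: [0.5386, -0.2753, 0.0786]
tool_rot: [-0.074, 0.989, -0.01, -0.128]
ft_force: [-0.1, -0.1, -1.0]
grip_width: 0.0232
t 19.95 TCP [ 0.5386 -0.2753  0.0786] goal [ 0.5382 -0.2742  0.0404] w 0.0232 F [-0.1 -0.1 -1. ] q [-0.57  0.77  1.43 -0.19  1.14 -2.2 ]
turn first: a [-0.0033  0.0051  0.0065]  then shift mm (goal tool axes) [-9.7  1.2 36.9]  | shift in current axes [-9.5  1.3 37. ]
```

View pics/s11.png

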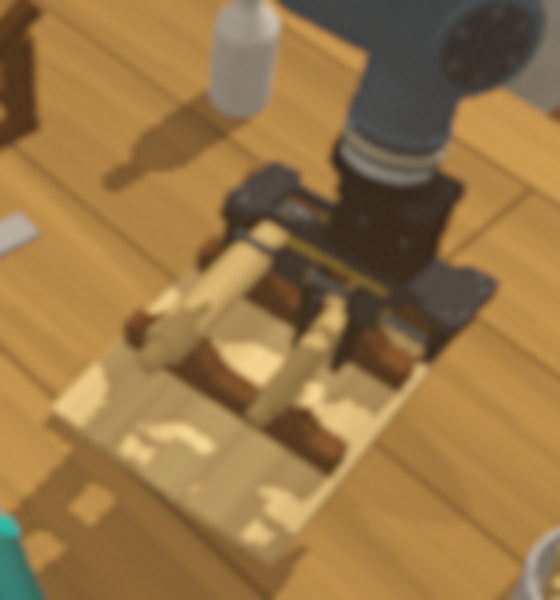

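```bash
python3 -m inch '[{"ax":-0.003,"ay":0.005,"az":0,"dx":-3,"dy":1,"dz":12,"gripper":10},{"ax":0,"ay":0,"az":0,"dx":-3,"dy":0,"dz":10,"gripper":10},{"ax":0,"ay":0,"az":0,"dx":-2,"dy":0,"dz":7,"gripper":10},{"ax":0,"ay":0,"az":0,"dx":-0.5,"dy":0,"dz":3,"gripper":10},{"ax":0,"ay":0,"az":0,"dx":0,"dy":0,"dz":0,"gripper":10}]'
python3 -m inch '[{"ax":0,"ay":0,"az":0,"dx":-0.4,"dy":0,"dz":1.5,"gripper":10},{"ax":0,"ay":0,"az":0,"dx":-0.4,"dy":0,"dz":1.5,"gripper":10},{"ax":0,"ay":0,"az":0,"dx":0,"dy":0,"dz":0,"gripper":10}]'
python3 -c "
from go import *
place(.005,-.05,.0588)"
```

```text
time: 20.55
position: [0.5372, -0.2732, 0.0428]
tool_rot: [-0.074, 0.988, -0.008, -0.132]
ft_force: [0.2, -0.7, -0.2]
grip_width: 0.0233
time: 20.85
position: [0.5379, -0.2737, 0.0408]
tool_rot: [-0.074, 0.989, -0.008, -0.131]
ft_force: [-0.3, 0.4, -0.4]
grip_width: 0.0231
t 20.85 TCP [ 0.5379 -0.2737  0.0408] goal [ 0.5382 -0.2742  0.0404] w 0.0231 F [-0.3  0.4 -0.4] q [-0.57  0.82  1.44 -0.19  1.09 -2.18]
turn first: a [ 0.0011 -0.0019  0.0071]  then shift mm (goal tool axes) [-0.3 -0.5  0.2]  | shift in current axes [-0.3 -0.5  0.2]
```

```bash
python3 -m inch '[{"ax":0,"ay":0,"az":0,"dx":-0.4,"dy":0,"dz":1.5,"gripper":10},{"ax":0,"ay":0,"az":0,"dx":0,"dy":0,"dz":0,"gripper":10}]'; python3 -m inch '[{"ax":0,"ay":0,"az":0,"dx":-0.3,"dy":0,"dz":1,"gripper":10},{"ax":0,"ay":0,"az":0,"dx":0,"dy":0,"dz":0,"gripper":10}]'; python3 -c "
from go import *
place(.005,-.05,.0588)"
```

```text
time: 21.05
position: [0.5381, -0.2743, 0.0398]
tool_rot: [-0.074, 0.989, -0.009, -0.131]
ft_force: [-1.1, -0.8, 2.6]
grip_width: 0.0232
time: 21.25
position: [0.5382, -0.2744, 0.0395]
tool_rot: [-0.074, 0.989, -0.009, -0.131]
ft_force: [-1.0, -1.5, 6.7]
grip_width: 0.0231
t 21.25 TCP [ 0.5382 -0.2744  0.0395] goal [ 0.5382 -0.2742  0.0404] w 0.0231 F [-1.  -1.5  6.7] q [-0.57  0.83  1.44 -0.19  1.09 -2.18]
turn first: a [-0.0005 -0.0017  0.0068]  then shift mm (goal tool axes) [ 0.2  0.3 -0.9]  | shift in current axes [ 0.2  0.3 -0.9]
```

Seated contact again at the predicted height. Sliding.

```bash
python3 -m inch '[{"ax":0,"ay":0,"az":0,"dx":0.2,"dy":0,"dz":-0.8,"gripper":10},{"ax":0,"ay":0,"az":0,"dx":-2.9,"dy":0,"dz":-0.9,"gripper":10},{"ax":0,"ay":0,"az":0,"dx":-2.9,"dy":0,"dz":-0.9,"gripper":10},{"ax":0,"ay":0,"az":0,"dx":-2.9,"dy":0,"dz":-0.9,"gripper":10},{"ax":0,"ay":0,"az":0,"dx":-2.9,"dy":0,"dz":-0.9,"gripper":10},{"ax":0,"ay":0,"az":0,"dx":0,"dy":0,"dz":0,"gripper":10}]';python3 -m inch '[{"ax":0,"ay":0,"az":0,"dx":-1.9,"dy":0,"dz":-0.5,"gripper":10},{"ax":0,"ay":0,"az":0,"dx":0,"dy":0,"dz":0,"gripper":10}]'; python3 -c "
from go import *
place(.023,-.05,.0588)"
```

```text
time: 21.85
position: [0.55, -0.2726, 0.0397]
tool_rot: [-0.074, 0.988, -0.009, -0.131]
ft_force: [-1.8, -4.9, 3.2]
grip_width: 0.023
time: 22.05
position: [0.5516, -0.2723, 0.0397]
tool_rot: [-0.075, 0.988, -0.009, -0.132]
ft_force: [-2.6, -4.2, 3.7]
grip_width: 0.0234
t 22.05 TCP [ 0.5516 -0.2723  0.0397] goal [ 0.556  -0.2716  0.0404] w 0.0234 F [-2.6 -4.2  3.7] q [-0.56  0.84  1.4  -0.19  1.11 -2.18]
turn first: a [-0.     -0.003   0.0074]  then shift mm (goal tool axes) [-4.2  0.1 -1.9]  | shift in current axes [-4.2  0.1 -1.9]
```

```bash
python3 -m inch '[{"ax":0,"ay":0,"az":0,"dx":-1.9,"dy":0,"dz":-0.6,"gripper":10},{"ax":0,"ay":0,"az":0,"dx":0,"dy":0,"dz":0,"gripper":10}]';python3 -m inch '[{"ax":0,"ay":0,"az":0,"dx":-1.9,"dy":0,"dz":-0.6,"gripper":10},{"ax":0,"ay":0,"az":0,"dx":0,"dy":0,"dz":0,"gripper":10}]';python3 -m inch '[{"ax":0,"ay":0,"az":0,"dx":-1.5,"dy":0,"dz":-0.4,"gripper":10},{"ax":0,"ay":0,"az":0,"dx":0,"dy":0,"dz":0,"gripper":10}]';python3 -m inch '[{"ax":0,"ay":0,"az":0,"dx":-1.5,"dy":0,"dz":-0.4,"gripper":10},{"ax":0,"ay":0,"az":0,"dx":0,"dy":0,"dz":0,"gripper":10}]'; python3 -c "
from go import *
place(.023,-.05,.0588)"
```

```text
time: 22.25
position: [0.5536, -0.272, 0.0397]
tool_rot: [-0.075, 0.988, -0.009, -0.132]
ft_force: [-2.5, -4.3, 3.9]
grip_width: 0.0228
time: 22.45
position: [0.5556, -0.2717, 0.0398]
tool_rot: [-0.075, 0.988, -0.009, -0.132]
ft_force: [-3.2, -3.7, 3.9]
grip_width: 0.0229
time: 22.65
position: [0.556, -0.2716, 0.0398]
tool_rot: [-0.075, 0.988, -0.009, -0.133]
ft_force: [-4.5, -6.7, 4.2]
grip_width: 0.0231
time: 22.85
position: [0.5559, -0.2716, 0.0398]
tool_rot: [-0.075, 0.988, -0.009, -0.135]
ft_force: [-6.2, -6.0, 5.2]
grip_width: 0.0227
t 22.85 TCP [ 0.5559 -0.2716  0.0398] goal [ 0.556  -0.2716  0.0404] w 0.0227 F [-6.2 -6.   5.2] q [-0.55  0.84  1.39 -0.19  1.13 -2.17]
turn first: a [ 0.001  -0.0088  0.008 ]  then shift mm (goal tool axes) [ 0.1 -0.1 -0.7]  | shift in current axes [ 0.1 -0.  -0.7]
```

It's at the stop, in the predicted position. Ease, release and rise.

```bash
python3 -m inch '[{"ax":0,"ay":0,"az":0,"dx":0.8,"dy":0,"dz":0.2,"gripper":10},{"ax":0,"ay":0,"az":0,"dx":0,"dy":0,"dz":0,"gripper":35},{"ax":0,"ay":0,"az":0,"dx":0,"dy":0,"dz":0,"gripper":50},{"ax":0,"ay":0,"az":0,"dx":0,"dy":0,"dz":0,"gripper":65},{"ax":0,"ay":0,"az":0,"dx":0,"dy":0,"dz":0,"gripper":65},{"ax":0,"ay":0,"az":0,"dx":0,"dy":0,"dz":0,"gripper":65}]'
python3 -m inch '[{"ax":0,"ay":0,"az":0,"dx":3.5,"dy":0,"dz":-13,"gripper":65},{"ax":0,"ay":0,"az":0,"dx":6,"dy":0,"dz":-22,"gripper":65},{"ax":0,"ay":0,"az":0,"dx":10,"dy":0,"dz":-38,"gripper":65},{"ax":0,"ay":0,"az":0,"dx":10,"dy":0,"dz":-38,"gripper":65},{"ax":0,"ay":0,"az":0,"dx":10,"dy":0,"dz":-38,"gripper":65},{"ax":0,"ay":-0.13,"az":0,"dx":10,"dy":20,"dz":-38,"gripper":65},{"ax":0,"ay":-0.13,"az":0,"dx":10,"dy":40,"dz":-15,"gripper":65},{"ax":0,"ay":0,"az":0,"dx":10,"dy":40,"dz":0,"gripper":65}]'
python3 -m inch '[{"ax":0,"ay":0,"az":0,"dx":0,"dy":40,"dz":0,"gripper":65},{"ax":0,"ay":0,"az":0,"dx":0,"dy":40,"dz":0,"gripper":65},{"ax":0,"ay":0,"az":0,"dx":0,"dy":40,"dz":0,"gripper":65},{"ax":0,"ay":0,"az":0,"dx":0,"dy":40,"dz":0,"gripper":65},{"ax":0,"ay":0,"az":0,"dx":0,"dy":40,"dz":0,"gripper":65},{"ax":0,"ay":0,"az":0,"dx":0,"dy":0,"dz":0,"gripper":65}]'
python3 -W ignore - <<'E'
from cyl import *
ct,cs=snap('top',12),snap('side',12)
crop(ct,0,0,512,384,1.5,'t12.png');crop(cs,240,170,370,300,4,'s12.png');crop(ct,275,135,375,235,5,'t12c.png')
E
```

```text
time: 23.45
position: [0.5581, -0.2699, 0.0393]
tool_rot: [-0.075, 0.988, -0.008, -0.131]
ft_force: [0.2, 0.1, 0.7]
grip_width: 0.053
time: 24.25
position: [0.5255, -0.175, 0.2542]
tool_rot: [-0.073, 0.997, -0.0, 0.002]
ft_force: [-0.0, 0.7, -0.2]
grip_width: 0.0566
time: 24.85
position: [0.4946, 0.0273, 0.2512]
tool_rot: [-0.077, 0.997, 0.002, -0.002]
ft_force: [-0.8, -0.6, 1.0]
grip_width: 0.0568
```

View pics/t12.png

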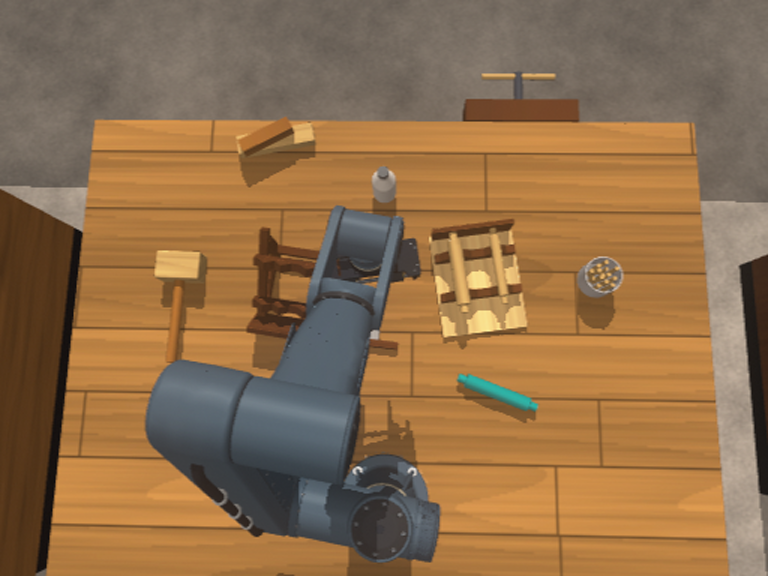

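View pics/s12.png

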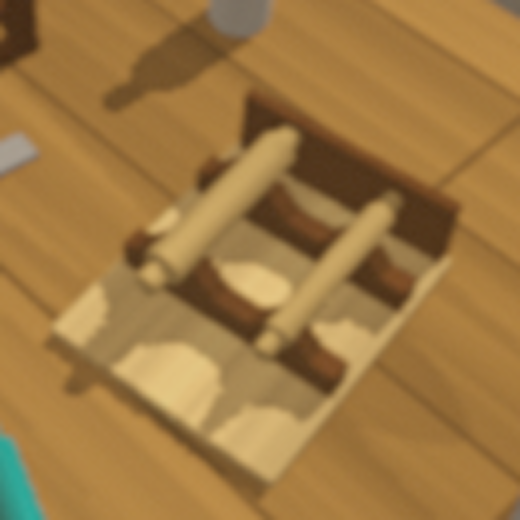

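View pics/t12c.png

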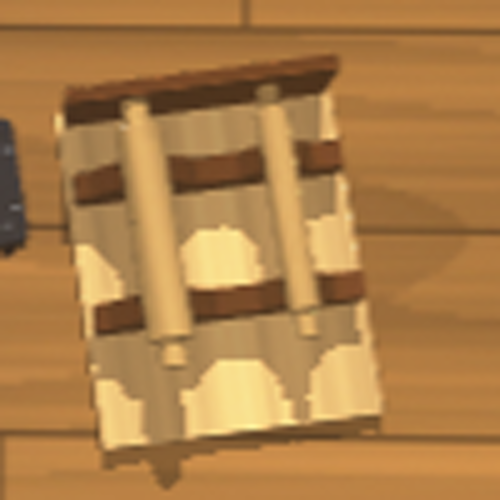

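Both rungs lie across both bars with their far tenons at the stop, and the bystanders look unmoved. One numeric check on axes, heights and end positions.

```bash
python3 -W ignore - <<'E'
from cyl import *
from go import crad,CC,CY
ct,cs=load('top',12),load('side',12)
h=np.radians(CY);e=np.array([np.cos(h),np.sin(h)])
for nm,y,r,z,L,x0 in (("thick",.05,.017,.064,.2,.018),("thin",-.05,.012,.057,.19,.023)):
    for n,c in (("top",ct),("side",cs)):
        C=cloud(c);g=(C[...,:2]-CC[:2]);cx=g@e;cy=g@np.array([-e[1],e[0]])
        m=(abs(cy-y)<r+.006)&(C[...,2]>z+.002)&(cx>x0-L/2+.025)&(cx<x0+L/2-.03)&(C[...,2]<.1)
        c_,d,s,yw,pt=cyl(C[m],r,.54);q=c_+d*(crad(x0,y,0)[0]-.54)/d[0]
        print(nm,n,m.sum(),"axis at seat",q.round(4),"want",crad(x0,y,z).round(4),"yaw",yw.round(1),"pitch",pt.round(1))
        print("   near/far tip expected px",[proj(c,crad(x0+k*L/2,y,z)).round(1).tolist() for k in(-1,1)])
for c0,c1,n in ((load('top',0),ct,"top"),(load('side',0),cs,"side")):
    d=np.abs(c0["img"].astype(int)-c1["img"]).max(2)
    for nm,p in (("bottle",(256,124)),("mallet",(118,205)),("tin",(401,184))) if n=="top" else (("square",(232,218)),("bottle",(301,163)),("mallet",(165,140)),("tin",(386,302))):
        print(n,nm,"max change",d[p[1]-12:p[1]+12,p[0]-12:p[0]+12].mean().round(1))
E
```

```text
thick top 363 axis at seat [ 0.5417 -0.1711  0.0663] want [ 0.5417 -0.1726  0.064 ] yaw 8.4 pitch 0.4
   near/far tip expected px [[309.5, 208.1], [301.4, 154.9]]
thick side 386 axis at seat [ 0.5417 -0.1728  0.0649] want [ 0.5417 -0.1726  0.064 ] yaw 8.2 pitch 0.2
   near/far tip expected px [[275.8, 241.3], [312.5, 203.5]]
thin top 233 axis at seat [ 0.5609 -0.2698  0.0598] want [ 0.5609 -0.2709  0.057 ] yaw 8.9 pitch 1.3
   near/far tip expected px [[336.3, 202.1], [328.0, 151.9]]
thin side 277 axis at seat [ 0.5609 -0.2711  0.0577] want [ 0.5609 -0.2709  0.057 ] yaw 8.5 pitch 0.5
   near/far tip expected px [[304.6, 258.3], [338.2, 219.7]]
top bottle max change 10.4
top mallet max change 10.6
top tin max change 10.5
side square max change 6.2
side bottle max change 5.9
side mallet max change 5.4
side tin max change 5.8
```

Axes, heights and near tips (measured (310,208) and (337,202); expected (309.5,208) and (336,202)) agree to about 2–3 mm. Handing in.

```bash
python3 -c "
from rig import robot
print(robot.hand_in()); print(robot.get_obs()['time'])"
```

```text
the job is handed in; nothing more can be done
None
the job is handed in; nothing more can be done
```

I laid the thick rung in the wide grooves first, then the thin rung in the narrow grooves. I slid each one up to the end stop, let go, and handed the job in at about 25 s of robot time.

**Seating and stop:** Each rung met its grooves at the expected height with 7–9 N. Each slid until it stopped within about 0.5 mm of the computed end-stop position, with the force rising to about 9–13 N.

**Last pictures:** Both rungs lie across both bars, level and in line. Their axes are within about 1 mm of the seats in the side view and 3 mm in the top view. Near-end positions agree to about a pixel. The top depth gave the thin rung a 1.3° pitch and the side gave 0.5°, which I put down to depth noise.

**Bystanders:** The glue bottle, try square, mallet and tin showed no change beyond picture noise. The square was checked in the side view only, because the arm partly covers it from above.

**Not checked:** I did not look again at the gap between the rung ends and the stop after releasing; contact there rests on the forces and the positions of the near ends.

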